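# Set up the standing mirror on the porch shelf display

### The job

Set up the display: first lay the yellow tire lever pair from the back of the mirror flat in the chrome tray, then fold the mirror's leg out to its stop, and gently stand the mirror up on it on the dark wooden board, behind the round cork pad and squarely facing the pad. Last, stand the stainless socket upright on the cork pad, and leave everything else where it is.

Things in the scene. Friction and masses are not known exactly. Their poses are not given: they have to be found in the camera images.
- mirror: Wooden mirror, lying face down; frame 150 (x) x 120 (y) x 14 mm; on the back's sides two rails 16 mm wide, tops 20 mm above the face; hanging tab on the top edge (see mirror_tab). About 0.28 kg with leg. Origin: frame centre, in the face plane. x: from bottom edge to tab; y: across; z: out of the back (glass faces -z). Standing on its open leg it leans back 22 degrees (x from vertical).
- mirror_tab (a point): Centre of the mirror's hanging tab, 100 mm from the mirror's origin along x and 14 mm along z. The tab is 40 mm wide (y), 16 mm thick (6 to 22 mm above the face plane) and sticks out 50 mm past the frame; it can be gripped across its width.
- mirror_bottom (a point): Middle of the bottom edge of the mirror at the back of the rails: the line on which it stands (75 mm from the origin along -x, 20 mm along z).
- leg (a joint): Angle of the steel leg hinged on the mirror's back: 0 folded flat, 0.75 rad fully out at its stop. The stiff hinge (0.06 N m) stays where it is left. Hinge axis along the mirror's y.
- leg_hinge (a point): Centre of the leg's hinge, 40 mm from the mirror's origin along x and 16.5 mm along z. The leg (36 mm wide, 5 mm thick, 112 mm long) runs from here towards the bottom edge when folded, and its far end swings out of the back as it opens.
- leg_pull (a point): Point on the upright steel pull block on the leg: block 30 mm wide across y, 12 mm thick, 22 mm tall from the leg; 90 mm from the hinge along the leg. This point is the middle of the top of the block; when folded it is 41 mm above the mirror's face plane.
- leg_foot (a point): Centre of the rubber foot bar (60 mm wide, 4 mm radius) at the leg's far end. When the mirror stands on the board this is about 4 mm above the board and about 80 mm behind mirror_bottom.
- levers: Yellow plastic tire lever pair clipped together, one rigid piece 130 mm long (its x), 22 mm wide (y), 16 mm thick (z), 50 g, lying across the mirror's rails on the leg. Origin: centre of its underside.
- tray: Chrome spoke nipple tray, fixed, open-topped, empty: 170 mm (x) x 100 mm (y) x 26 mm high outside, walls and floor 3 mm. Origin: centre of its underside.
- board: Dark wooden display board, fixed, 260 mm (x) x 200 mm (y), 12 mm thick. Origin: centre of its underside. x points away from the robot, to the rear of the display: the cork pad is in the front (-x) half, nearer the robot; the mirror is to stand in the rear (+x) half, its glass facing -x, its leg behind it.
- board_pad (a point): Centre of the top of the round cork pad on the board: 70 mm diameter, 3 mm thick, its top 15 mm above the table, 75 mm from the board's origin along -x.
- socket: Stainless steel deep socket standing upright on the table: 80 mm tall, 36 mm diameter up to 50 mm height, 31 mm above, 0.22 kg. Origin: centre of its underside, z up along its axis.
- bowl: Speckled blue ceramic bowl, a bystander, 120 mm across, 50 mm high. Origin: centre of its underside.
- wrench: Wrench 160 mm long, a bystander, lying on the table.
- bottle: White plastic jar 70 mm tall, 56 mm across, a bystander. Origin: centre of its underside.
- mug: White mug 85 mm tall, a bystander. Origin: centre of its underside.
- brush: Brush 170 mm long, a bystander, lying on the table.
- tin: Steel tin 60 mm tall, 60 mm across, a bystander. Origin: centre of its underside.
Things that resemble listed ones, but are neither listed nor needed, are in the scene too. Of the things shaped like the levers, the yellow one is meant.

How it is judged:
On the way, in this order (a step that is already met when the one before it is completed fails the run):
1. the lever pair lies in the tray, let go (horizontal distance between levers and tray below 0.05 m and height (world z) of levers below 0.012 m and contact force between the fingers and levers below 0.1 N), for 0.2 s.
2. the leg is folded out to its stop (value of joint leg above 0.65 rad), for 0.2 s.
3. the mirror stands on its leg on the board, let go (angle between mirror's own x axis and vertical between 0.25 and 0.5 rad and z of leg_foot in the frame of board below 0.022 m and z of mirror_bottom in the frame of board below 0.018 m and value of joint leg above 0.65 rad and contact force between the fingers and mirror below 0.1 N), for 0.3 s.
4. the socket stands on the cork pad (horizontal distance between socket and board_pad below 0.022 m and height (world z) of socket below 0.019 m and angle between socket's own z axis and vertical below 0.1 rad), for 0.2 s.
At the end, for the whole second after the job is handed in: Levers on the tray's floor; leg out over 0.65 rad; mirror at rest, bottom edge and leg foot on the board, leaning 14-29 deg, bottom middle within 45 mm of board's midline and 55 mm behind to 25 mm in front of its centre, facing pad within 17 deg; socket upright on pad within 22 mm of its centre (all of step 4 and horizontal distance between levers and tray below 0.05 m and height (world z) of levers below 0.012 m and value of joint leg above 0.65 rad and angle between mirror's own x axis and vertical between 0.25 and 0.5 rad and z of leg_foot in the frame of board below 0.022 m and z of mirror_bottom in the frame of board below 0.018 m and y of mirror_bottom in the frame of board between -0.045 and 0.045 m and angle between the y axis of mirror and the y axis of board, either way round below 0.3 rad and linear speed of each of mirror, socket below 0.02 m/s and x of leg_foot in the frame of board above 0.04 m and x of mirror_bottom in the frame of board between -0.025 and 0.055 m); the robot touches nothing.
It fails at once if the mirror is banged down on the board (over 45 N) (contact force between mirror and board above 45 N).
It fails at once if a bystander is moved more than 30 mm (distance of any of bowl, wrench, bottle, mug, brush, tin from where it was at the start of the episode above 0.03 m).
It also fails if it takes over 72 s, if anything falls off the work surface, if the arm or the gripper's body presses on something with over 40 N, if the wrist force passes 120 N, or if a joint passes its speed limit or range.

### The arm

A 7-joint arm with a two-finger parallel gripper is mounted at the origin on the work surface. World frame = base frame: x ahead of the robot, y to its left, z up, the work surface at z = 0. Lengths are in m, angles in rad, forces in N, time in s.
With the tool pointing down it reaches from about 0.35 to 0.775 m from the base axis. Payload 3.1 kg.
Tool frame: the origin (TCP) lies at the very end of the fingers, on their centre line; the grasp point (between the pads) lies 19 mm behind it (pinch_z is the distance from the TCP to the grasp point, in m); z points along the fingers, y is the direction in which the jaws open and shut (so a half turn about z gives the same grasp; the last joint's range is limited). The gripper opens to 85 mm and grips with 20 to 120 N. Pads are 22 mm wide; open, the fingers measure 114 mm over their backs; the gripper's body (76 mm by 85 mm) begins 54 mm behind the grasp point. The pads swing forward as they close: fully open they stand 13 mm farther back than shut.
Start: joints at [1.207, 0.311, 0.014, 1.512, -0.004, 1.319, -0.027], TCP at [0.174, -0.522, 0.231] pointing down, gripper open.
Joint ranges: [-2.7, 2.7], [-0.3, 1.91], [-1.27, 1.3], [0.12, 2.57], [-1.44, 4.58], [0.2, 2.03], [-3.05, 3.05]. Speed limits (rad/s): [2.79, 2.79, 3.14, 3.14, 3.14, 3.14, 3.14].

### API

Orientations are given as [roll, pitch, yaw] about the fixed x, y, z axes, in that order (R = Rz(yaw) Ry(pitch) Rx(roll)).
In Python, from rig import state, capture, hand_in, pinch_z gives the robot as it stands.
- The arm moves only by the tool servo_tool, never from a script. Its argument "steps" is a list of rows, each an object with "offset": the shift along the world's x, y, z in m, a list of three; "spin": the turn about the world's z in rad; "hand": the finger opening in m, from 0 to 0.0854. In form: [{"offset": [x, y, z], "spin": spin, "hand": hand}, ...]. A call has exactly 5 rows; each row shifts and turns the commanded pose from where the row before left it; what a row does not reach is not made up. A row lasts 1/12 s, in which the tool goes at most 41.7 mm and 7.16 degrees, less where a joint would pass 70% of its speed; a pose out of reach is approached as far as the arm can. A call is refused whole if a number of a shift passes 0.0417 or a number of a turn 0.125, either way. A call with a gripper value outside its range is refused whole. The fingers move at their own pace and stop on an object; the grip force is fixed at half the most. Time passes only in rows, so rows that do not move let the fingers close, or fill a call up. It gives the time, the measured TCP pose, the force and the opening at its end, in the units of the state.
- state(): the state, without advancing time (a new reading comes with each control period).
- capture(name): name is "scene" or "top" or "wrist"; returns a dict with "color" (420x560x3 uint8, blue, green, red), "z_map" (420x560 float32, m along the optical axis (not along the pixel's ray), 0 where there is no reading), "mtx" (3x3 intrinsics, pixels), "extrinsics" (4x4, takes a point from camera to world coordinates); the wrist camera has in their place "hand_eye" (4x4, takes a point from camera to tool coordinates, whose origin is the TCP and whose axes are the flange's). Camera axes: x right, y up, looking along -z (the intrinsics and any distortion apply to the point x, -y, -z); pixel columns grow to the right and rows downward; lengths in m; the calibration is good to about 2 mm. A picture is of the moment at which its call begins: read the wrist's pose just before it.
- hand_in(): hands the job in, once; it reports no verdict.
The state is a dict: "t": time; "joint_pos": joint angles; "dq": joint speeds; "tau": joint torques, N m; "tool_pos": TCP position; "tcp_rot": TCP orientation; "contact_force": force on the tool from outside, world axes, zero at the start; "torque": the same for the moment, N m; "opening": finger opening in m.
Only numpy, scipy, OpenCV 4.12 (cv2) and the standard library are available. Lean on these libraries where they do the work, as an engineer would, in place of code of your own. Each camera call takes 0.05 s, during which the arm holds its last target.

## Working session

There is one attempt and no reset: what is moved stays moved. The work goes in short steps, Python scripts to look and compute and a tool call to move; the robot and the scene stay as the last step left them, time stands still between calls to the robot, and variables do not carry over. Pictures are saved under pics/ and viewed, and the job is handed in when it is done.

Besides the shell and the picture viewer there is one more tool, called after "Emit:" as name([rows], argument=value, ...), one row to a line, values as JSON. servo_tool: Moves the arm, as the interface text tells. Its arguments: {"type":"object","properties":{"steps":{"type":"array"}},"required":["steps"]}

```bash
ls; mkdir -p pics
python3 - <<'E'
from rig import state,capture,pinch_z
import cv2,pickle
s=state();print(s,pinch_z)
for n in("scene","top","wrist"):
    c=capture(n);cv2.imwrite(f"pics/{n}0.png",c["color"]);pickle.dump(c,open(f"{n}0.pkl","wb"))
    print(n,c["mtx"].tolist(),c.get("extrinsics",c.get("hand_eye")).round(4).tolist())
E
```

```text
pics
{'t': 0.0, 'joint_pos': array([ 1.20729961,  0.31173293,  0.01398881,  1.51305302, -0.00441019,
        1.31917219, -0.027161  ]), 'dq': array([-2.25871465e-05, -1.32244555e-04,  4.31583184e-04, -8.66491018e-04,
       -1.67806406e-03,  1.04804470e-03,  1.58396877e-03]), 'tau': array([ 2.96780559e-05, -3.79912984e+01,  1.46119734e-01, -2.30589455e+01,
        1.22714310e-02,  1.36047605e-02,  4.49139307e-06]), 'tool_pos': array([ 0.17373864, -0.52108081,  0.23021869]), 'tcp_rot': array([-3.13925957e+00,  8.50143983e-05,  3.21913105e-01]), 'contact_force': array([ 0.55479965,  0.14793318, -0.67060448]), 'torque': array([ 0.03381929, -0.0184782 , -0.0331281 ]), 'opening': 0.0850842315519721} 0.0187
scene [[537.6469759871219, 0.0, 276.93421745988917], [0.0, 537.6469759871219, 209.65024023522096], [0.0, 0.0, 1.0]] [[0.7997, -0.3941, 0.453, 1.1527], [0.6004, 0.5214, -0.6063, -0.8596], [0.0027, 0.7569, 0.6536, 0.9796], [0.0, 0.0, 0.0, 1.0]]
top [[500.53783088653444, 0.0, 288.1206454759952], [0.0, 500.53783088653444, 202.57475603805764], [0.0, 0.0, 1.0]] [[-0.0252, 0.9963, -0.0824, 0.4177], [-0.9997, -0.0249, 0.0044, -0.0277], [0.0023, 0.0825, 0.9966, 1.5077], [0.0, 0.0, 0.0, 1.0]]
wrist [[299.78272711362337, 0.0, 280.8056296345185], [0.0, 299.78272711362337, 211.50656363823958], [0.0, 0.0, 1.0]] [[0.0002, 0.947, 0.3212, 0.0824], [1.0, -0.0003, 0.0004, 0.0006], [0.0005, 0.3212, -0.947, -0.1419], [0.0, 0.0, 0.0, 1.0]]
```

View pics/top0.png

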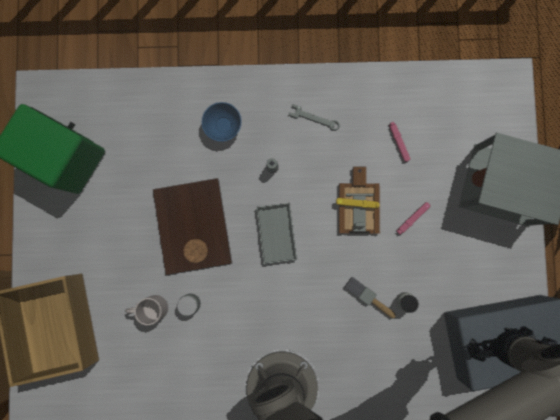

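View pics/scene0.png

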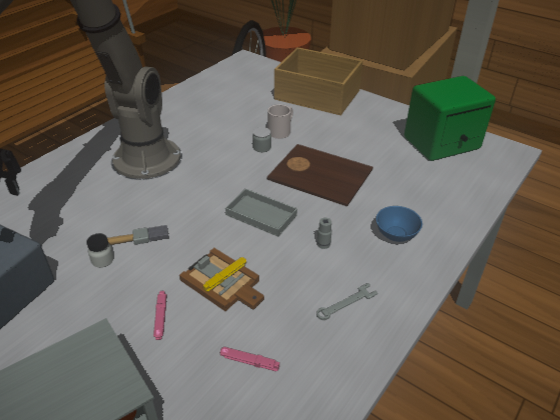

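```bash
cat > h.py <<'E'
import numpy as np,cv2,pickle
from scipy.spatial.transform import Rotation as R
def cam2world(c,s=None):
    if "extrinsics" in c: return c["extrinsics"]
    T=np.eye(4);T[:3,:3]=R.from_euler("xyz",s["tcp_rot"]).as_matrix();T[:3,3]=s["tool_pos"]
    return T@c["hand_eye"]
def cloud(c,s=None):
    z=c["z_map"];h,w=z.shape;u,v=np.meshgrid(np.arange(w),np.arange(h));K=c["mtx"]
    X=(u-K[0,2])/K[0,0]*z;Y=(v-K[1,2])/K[1,1]*z
    P=np.stack([X,-Y,-z,np.ones_like(z)],-1)@cam2world(c,s).T
    P=P[...,:3];P[z<=0]=np.nan
    return P
def proj(c,p,s=None):
    q=np.linalg.inv(cam2world(c,s))@np.append(p,1);K=c["mtx"]
    return K[0,0]*q[0]/-q[2]+K[0,2],K[1,1]*-q[1]/-q[2]+K[1,2]
def ray(c,u,v,zw,s=None):
    "pixel -> world point at height zw"
    T=cam2world(c,s);K=c["mtx"];d=T[:3,:3]@np.array([(u-K[0,2])/K[0,0],-(v-K[1,2])/K[1,1],-1])
    return T[:3,3]+d*(zw-T[2,3])/d[2]
def snap(name,tag):
    from rig import state,capture
    s=state();c=capture(name);pickle.dump((c,s),open(tag+".pkl","wb"));cv2.imwrite(f"pics/{tag}.png",c["color"]);return c,s
def crop(c,x0,y0,x1,y1,k,f):
    cv2.imwrite(f,cv2.resize(c["color"][y0:y1,x0:x1],None,fx=k,fy=k,interpolation=cv2.INTER_CUBIC))
E
python3 - <<'E'
from h import *
c=pickle.load(open("top0.pkl","rb"));P=cloud(c)
crop(c,140,90,440,315,2.6,"pics/topcrop.png")
for n,(u,v) in dict(lev=(357,203),tab=(359,176),pullblk=(357,222),tray=(276,235),board=(205,215),pad=(195,251),sock=(271,165),bowl=(221,120),tin=(188,305),jar=(405,301),table=(300,300)).items(): print(n,P[v,u].round(4))
E
```

```text
lev [ 0.5334 -0.238   0.0317]
tab [ 0.6151 -0.2484  0.0212]
pullblk [ 0.4777 -0.2379  0.0174]
tray [4.455e-01 4.500e-03 4.000e-04]
board [0.51   0.2144 0.0168]
pad [0.4038 0.2462 0.0116]
sock [0.6453 0.0125 0.0813]
bowl [0.8    0.1642 0.0047]
tin [0.2518 0.2582 0.0633]
jar [ 0.2482 -0.3583  0.071 ]
table [ 0.2511 -0.0623  0.0034]
```

View pics/topcrop.png

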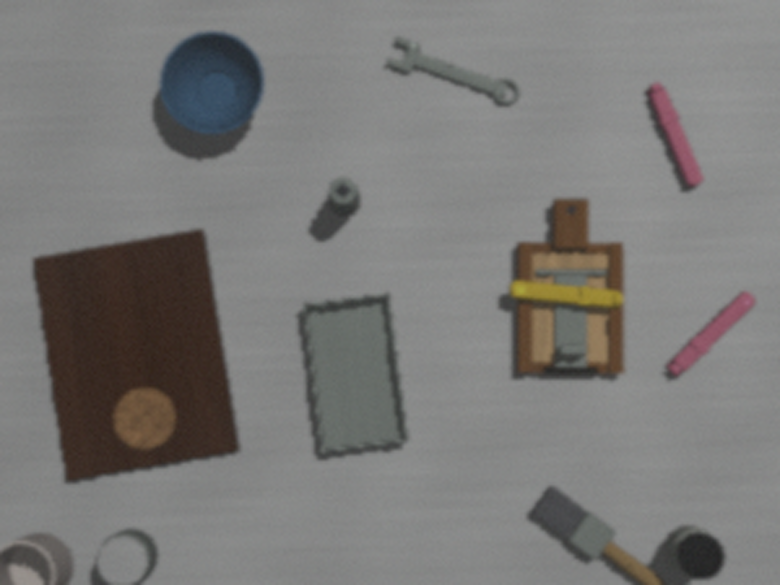

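Run:
```python
from h import *
c=pickle.load(open("top0.pkl","rb"))
def w(x,y,z): return ray(c,140+x/2.6-.3,90+y/2.6-.3,z).round(4)
for n,a in dict(mTL=(517,243,.015),mTR=(622,243,.015),mBL=(515,376,.015),mBR=(622,375,.015),tabT=(571,199,.022),yL=(512,289,.036),yR=(623,298,.036),
 trTL=(300,305,.026),trTR=(388,295,.026),trBL=(319,458,.026),trBR=(406,440,.026),
 bTL=(35,259,.012),bTR=(203,231,.012),bBL=(67,482,.012),bBR=(239,452,.012),pad=(144,418,.015),sock=(343,193,.08)).items(): print(n,w(*a))
```

```text
mTL [ 0.5958 -0.1871  0.015 ]
mTR [ 0.5928 -0.3084  0.015 ]
mBL [ 0.4426 -0.1797  0.015 ]
mBR [ 0.4407 -0.3023  0.015 ]
tabT [ 0.6444 -0.2503  0.022 ]
yL [ 0.5409 -0.1775  0.036 ]
yR [ 0.5275 -0.3031  0.036 ]
trTL [0.5294 0.0641 0.026 ]
trTR [ 0.5384 -0.0366  0.026 ]
trBL [0.3555 0.0461 0.026 ]
trBR [ 0.3733 -0.0528  0.026 ]
bTL [0.5914 0.3699 0.012 ]
bTR [0.6192 0.1755 0.012 ]
bBL [0.335  0.3342 0.012 ]
bBR [0.364  0.1379 0.012 ]
pad [0.4054 0.2453 0.015 ]
sock [0.6486 0.0107 0.08  ]
```

Emit:
servo_tool([
  {"offset": [0.02,0.036,0],"spin": 0.076,"hand": 0.085},
  {"offset": [0.02,0.036,0],"spin": 0.076,"hand": 0.085},
  {"offset": [0.02,0.036,0],"spin": 0.076,"hand": 0.085},
  {"offset": [0.02,0.036,0],"spin": 0.076,"hand": 0.085},
  {"offset": [0.02,0.036,0],"spin": 0.076,"hand": 0.085},
])

```text
t: 0.57
tool_pos: [0.2744, -0.3398, 0.231]
tcp_rot: [-3.141, 0.0, 0.705]
contact_force: [0.8, -1.0, 0.3]
opening: 0.0849
```

Emit:
servo_tool([
  {"offset": [0.026,0.01,0],"spin": 0.076,"hand": 0.06},
  {"offset": [0.026,0.01,0],"spin": 0.076,"hand": 0.06},
  {"offset": [0.026,0.01,0],"spin": 0.076,"hand": 0.06},
  {"offset": [0.026,0.01,0],"spin": 0.076,"hand": 0.06},
  {"offset": [0.026,0.01,0],"spin": 0.076,"hand": 0.06},
])

```text
t: 0.98
tool_pos: [0.4048, -0.291, 0.2311]
tcp_rot: [-3.141, 0.0, 1.086]
contact_force: [0.3, -0.3, -0.9]
opening: 0.0602
```

Emit:
servo_tool([
  {"offset": [0.026,0.01,0],"spin": 0.076,"hand": 0.06},
  {"offset": [0.026,0.01,0],"spin": 0.076,"hand": 0.06},
  {"offset": [0.026,0.01,0],"spin": 0.076,"hand": 0.06},
  {"offset": [0.026,0.01,0],"spin": 0.076,"hand": 0.06},
  {"offset": [0.026,0.01,0],"spin": 0.076,"hand": 0.06},
])

```text
t: 1.4
tool_pos: [0.5348, -0.2412, 0.2308]
tcp_rot: [-3.141, -0.0, 1.465]
contact_force: [0.8, -0.4, 1.0]
opening: 0.0599
```

Tracking is exact. Look with the wrist camera.

Run:
```python
from h import *
c,s=snap("wrist","w1")
P=cloud(c,s)
crop(c,140,60,440,320,2.6,"pics/w1c.png");print(s["joint_pos"].round(2))
```

```text
[ 0.67  0.42 -0.4   1.39  0.16  1.36  0.16]
```

View pics/w1c.png

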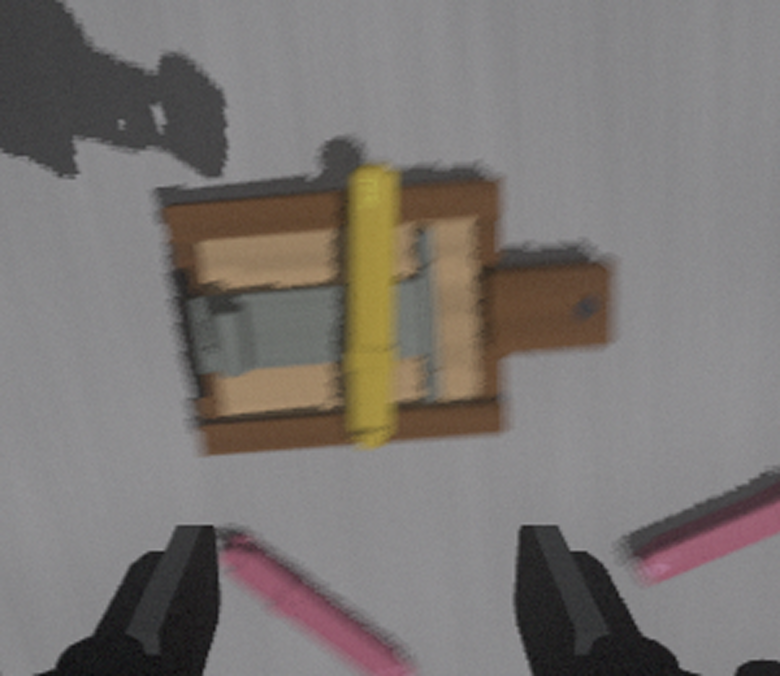

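Run:
```python
from h import *
c,s=pickle.load(open("w1.pkl","rb"))
P=cloud(c,s)
def w(x,y,z): return ray(c,140+x/2.6-.3,60+y/2.6-.3,z,s).round(4)
d=dict(lt=(373,168,.030),lb=(371,442,.030),ll=(346,300,.036),lr=(398,300,.036),c00=(163,205,.014),c01=(207,455,.014),c10=(497,180,.017),c11=(507,430,.017),tabe1=(607,262,.022),tabe2=(608,343,.022),blk1=(237,300,.041),blk2=(237,375,.041),blkL=(218,335,.041),blkR=(255,335,.041),ft=(170,270,.018),fb=(203,398,.018))
for n,a in d.items(): print(n,w(*a), P[int(60+a[1]/2.6),int(140+a[0]/2.6)].round(4))
```

```text
lt [ 0.5442 -0.1747  0.03  ] [ 0.544  -0.1742  0.0329]
lb [ 0.5304 -0.2988  0.03  ] [ 0.5302 -0.2963  0.0368]
ll [ 0.5267 -0.2285  0.036 ] [ 0.5269 -0.2287  0.0345]
lr [ 0.5493 -0.2309  0.036 ] [ 0.5499 -0.2344  0.0187]
c00 [ 0.4488 -0.1814  0.014 ] [ 0.4445 -0.1816 -0.0009]
c01 [ 0.4477 -0.3036  0.014 ] [ 0.4488 -0.3015  0.0201]
c10 [ 0.598 -0.186  0.017] [ 0.601  -0.1875 -0.0014]
c11 [ 0.5968 -0.3047  0.017 ] [ 0.5999 -0.312  -0.001 ]
tabe1 [ 0.6445 -0.2264  0.022 ] [ 0.6511 -0.2303 -0.0014]
tabe2 [ 0.6447 -0.2642  0.022 ] [ 0.6509 -0.2704 -0.0017]
blk1 [ 0.4801 -0.2225  0.041 ] [ 0.4761 -0.2266  0.0188]
blk2 [ 0.4748 -0.256   0.041 ] [ 0.4744 -0.2569  0.0384]
blkL [ 0.4694 -0.237   0.041 ] [ 0.4686 -0.2366  0.0397]
blkR [ 0.4855 -0.2387  0.041 ] [ 0.482  -0.2434  0.0186]
ft [ 0.4476 -0.2099  0.018 ] [ 0.4464 -0.2099  0.0137]
fb [ 0.4519 -0.2724  0.018 ] [ 0.4505 -0.2748  0.0116]
```

Emit:
servo_tool([
  {"offset": [0.003,0.004,-0.036],"spin": 0,"hand": 0.05},
  {"offset": [0,0,-0.036],"spin": 0,"hand": 0.05},
  {"offset": [0,0,-0.036],"spin": 0,"hand": 0.05},
  {"offset": [0,0,-0.036],"spin": 0,"hand": 0.05},
  {"offset": [0,0,-0.03],"spin": 0,"hand": 0.05},
])

```text
t: 1.87
tool_pos: [0.5353, -0.2375, 0.0544]
tcp_rot: [-3.139, -0.001, 1.461]
contact_force: [-0.5, -0.9, -0.1]
opening: 0.0499
```

Emit:
servo_tool([
  {"offset": [0,0,-0.02],"spin": 0,"hand": 0.05},
  {"offset": [0,0,-0.012],"spin": 0,"hand": 0.05},
  {"offset": [0,0,0],"spin": 0,"hand": 0.015},
  {"offset": [0,0,0],"spin": 0,"hand": 0.015},
  {"offset": [0,0,0],"spin": 0,"hand": 0.015},
])

```text
t: 2.28
tool_pos: [0.5384, -0.2383, 0.027]
tcp_rot: [3.138, 0.001, 1.462]
contact_force: [0.5, -0.1, 0.8]
opening: 0.0197
```

Emit:
servo_tool([
  {"offset": [0,0,0],"spin": 0,"hand": 0.015},
  {"offset": [0,0,0.01],"spin": 0,"hand": 0.015},
  {"offset": [0,0,0.02],"spin": 0,"hand": 0.015},
  {"offset": [0,0,0.035],"spin": 0,"hand": 0.015},
  {"offset": [0,0,0.035],"spin": 0,"hand": 0.015},
])

```text
t: 2.7
tool_pos: [0.5364, -0.2375, 0.1271]
tcp_rot: [-3.141, -0.0, 1.462]
contact_force: [0.2, -0.7, -1.4]
opening: 0.0198
```

Run:
```python
from h import *
c,s=snap("wrist","w2");print(s["opening"],s["tool_pos"])
```

```text
0.01980652441920457 [ 0.53635231 -0.23748847  0.12707362]
```

View pics/w2.png

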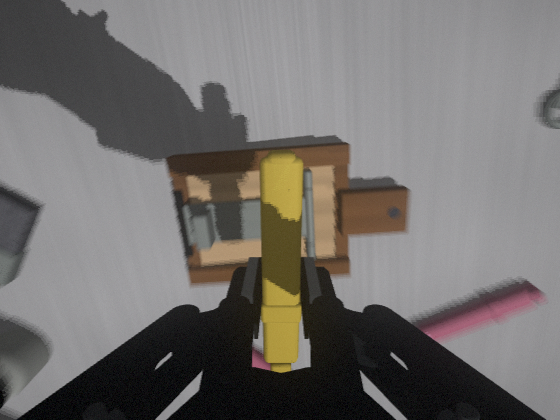

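Emit:
servo_tool([
  {"offset": [-0.006,0.016,0],"spin": -0.09,"hand": 0.015},
  {"offset": [-0.006,0.016,0],"spin": -0.09,"hand": 0.015},
  {"offset": [-0.006,0.016,0],"spin": -0.09,"hand": 0.015},
  {"offset": [-0.006,0.016,0],"spin": -0.09,"hand": 0.015},
  {"offset": [-0.006,0.016,0],"spin": -0.09,"hand": 0.015},
])

```text
t: 3.17
tool_pos: [0.5074, -0.1571, 0.127]
tcp_rot: [3.139, -0.001, 1.007]
contact_force: [0.2, -0.0, -1.1]
opening: 0.0203
```

Emit:
servo_tool([
  {"offset": [-0.006,0.016,0],"spin": -0.09,"hand": 0.015},
  {"offset": [-0.006,0.016,0],"spin": -0.09,"hand": 0.015},
  {"offset": [-0.006,0.016,0],"spin": -0.09,"hand": 0.015},
  {"offset": [-0.006,0.016,0],"spin": -0.09,"hand": 0.015},
  {"offset": [-0.006,0.016,0],"spin": -0.09,"hand": 0.015},
])

```text
t: 3.58
tool_pos: [0.4774, -0.0769, 0.127]
tcp_rot: [3.139, -0.002, 0.558]
contact_force: [-0.3, 0.3, -0.2]
opening: 0.02
```

Emit:
servo_tool([
  {"offset": [-0.006,0.016,0],"spin": -0.09,"hand": 0.015},
  {"offset": [-0.006,0.016,0],"spin": -0.09,"hand": 0.015},
  {"offset": [-0.006,0.016,0],"spin": -0.09,"hand": 0.015},
  {"offset": [-0.006,0.016,0],"spin": -0.09,"hand": 0.015},
  {"offset": [-0.003,0.018,0],"spin": -0.1,"hand": 0.015},
])

```text
t: 4.0
tool_pos: [0.4499, 0.0047, 0.1268]
tcp_rot: [3.141, -0.002, 0.097]
contact_force: [-0.4, 0.2, -1.1]
opening: 0.0199
```

Run:
```python
from h import *
c,s=snap("wrist","w3");print(s["opening"],s["tool_pos"],s["tcp_rot"],s["joint_pos"].round(2))
```

```text
0.019905589926675 [0.44993502 0.00474543 0.12682555] [ 3.14069978e+00 -2.33455796e-03  9.69942295e-02] [ 0.19  0.21 -0.28  1.92  0.07  1.01 -1.59]
```

View pics/w3.png

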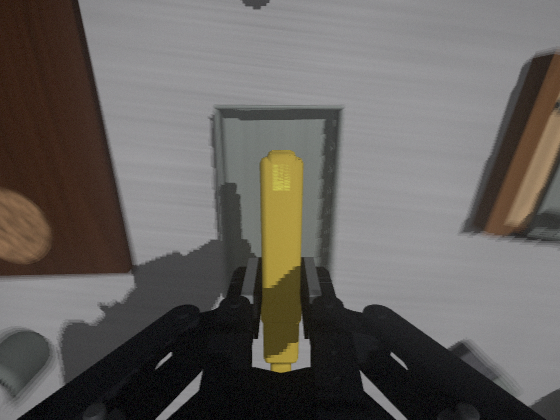

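Emit:
servo_tool([
  {"offset": [0,0,-0.03],"spin": 0,"hand": 0.015},
  {"offset": [0,0,-0.03],"spin": 0,"hand": 0.015},
  {"offset": [0,0,-0.03],"spin": 0,"hand": 0.015},
  {"offset": [0,0,-0.015],"spin": 0,"hand": 0.015},
  {"offset": [0,0,-0.006],"spin": 0,"hand": 0.015},
])

```text
t: 4.47
tool_pos: [0.4486, 0.0042, 0.013]
tcp_rot: [-3.141, 0.003, 0.103]
contact_force: [-0.8, -0.2, -1.4]
opening: 0.0202
```

Emit:
servo_tool([
  {"offset": [0,0,-0.004],"spin": 0,"hand": 0.015},
  {"offset": [0,0,0],"spin": 0,"hand": 0.045},
  {"offset": [0,0,0],"spin": 0,"hand": 0.045},
  {"offset": [0,0,0],"spin": 0,"hand": 0.045},
  {"offset": [0,0,0.02],"spin": 0,"hand": 0.045},
])

```text
t: 4.88
tool_pos: [0.4479, 0.004, 0.0291]
tcp_rot: [-3.141, 0.005, 0.102]
contact_force: [0.1, -0.8, -0.3]
opening: 0.0452
```

Emit:
servo_tool([
  {"offset": [0,0,0.03],"spin": 0,"hand": 0.045},
  {"offset": [0,0,0.03],"spin": 0,"hand": 0.05},
  {"offset": [0,0,0.035],"spin": 0,"hand": 0.05},
  {"offset": [0,0,0.03],"spin": 0,"hand": 0.05},
  {"offset": [0,0,0],"spin": 0,"hand": 0.05},
])

```text
t: 5.3
tool_pos: [0.4556, 0.0046, 0.1629]
tcp_rot: [3.14, -0.016, 0.102]
contact_force: [1.3, -0.4, 0.1]
opening: 0.0497
```

Run:
```python
from h import *
c,s=snap("wrist","w4");P=cloud(c,s)
for v,u in((150,280),(220,280)):print(P[v,u])
```

```text
[0.50408675 0.00958088 0.01825436]
[0.43401015 0.0024508  0.01765123]
```

View pics/w4.png

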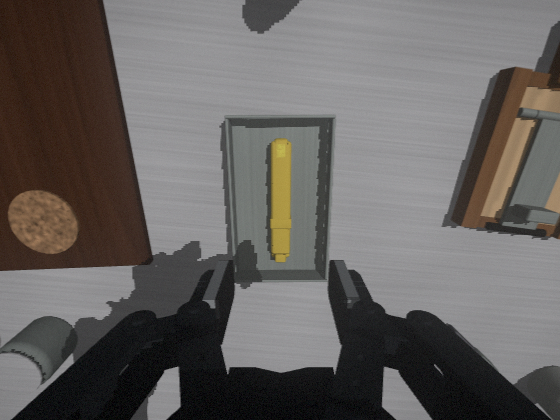

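Emit:
servo_tool([
  {"offset": [0.002,-0.03,0.01],"spin": -0.015,"hand": 0.055},
  {"offset": [0.002,-0.03,0.01],"spin": -0.015,"hand": 0.055},
  {"offset": [0.002,-0.03,0.01],"spin": -0.015,"hand": 0.055},
  {"offset": [0.002,-0.03,0],"spin": -0.015,"hand": 0.055},
  {"offset": [0.002,-0.03,0],"spin": -0.015,"hand": 0.055},
])

```text
t: 5.77
tool_pos: [0.4599, -0.1472, 0.1857]
tcp_rot: [3.141, -0.001, 0.027]
contact_force: [0.8, -0.3, 0.5]
opening: 0.0547
```

Emit:
servo_tool([
  {"offset": [0.002,-0.03,0],"spin": -0.015,"hand": 0.055},
  {"offset": [0.002,-0.03,0],"spin": -0.015,"hand": 0.055},
  {"offset": [0.004,-0.03,0],"spin": -0.015,"hand": 0.055},
  {"offset": [0.004,-0.004,0],"spin": -0.01,"hand": 0.055},
  {"offset": [0,0,0],"spin": 0,"hand": 0.055},
])

```text
t: 6.18
tool_pos: [0.4713, -0.2425, 0.1844]
tcp_rot: [3.141, 0.001, -0.033]
contact_force: [0.4, 0.9, -0.7]
opening: 0.0551
```

Run:
```python
from h import *
c,s=snap("wrist","w5");print(s["tool_pos"],s["tcp_rot"],s["joint_pos"].round(2))
crop(c,160,40,460,340,2.6/1.3,"pics/w5c.png")
```

```text
[ 0.47134115 -0.24246786  0.18438679] [ 3.14107178e+00  1.07994200e-03 -3.32780191e-02] [ 0.51  0.3  -0.09  1.64  0.03  1.2  -1.19]
```

View pics/w5c.png

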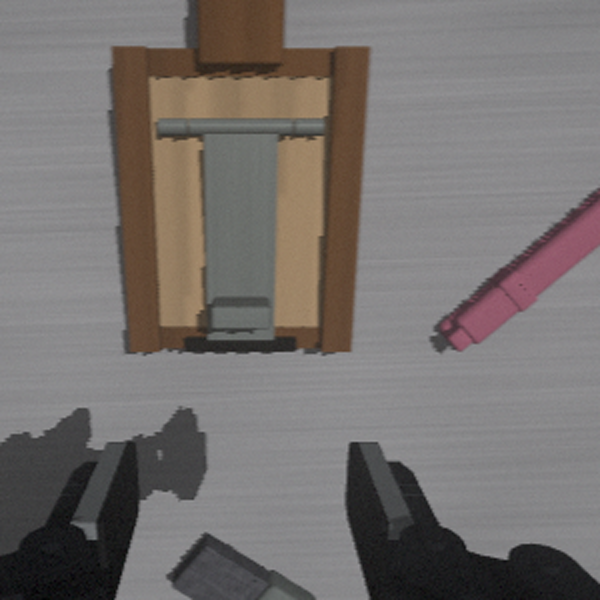

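Run:
```python
from h import *
c,s=pickle.load(open("w5.pkl","rb"));P=cloud(c,s)
for v in range(184,216,2): print(v,P[v,280].round(4))
m=(P[...,2]>.034)&(abs(P[...,0]-.477)<.03)&(abs(P[...,1]+.24)<.03);Q=P[m]
print(len(Q),Q.min(0),Q.max(0),Q.mean(0),np.median(Q,0))
def w(x,y,z): return ray(c,160+x/2-.2,40+y/2-.2,z,s).round(4)
for n,a in dict(TL=(112,47,.02),TR=(369,47,.02),BL=(127,353,.02),BR=(351,353,.02),hL=(158,128,.0165),hR=(325,128,.0165),legTL=(204,140,.019),legTR=(277,140,.019),ftL=(185,345,.017),ftR=(296,345,.017)).items(): print(n,w(*a))
```

```text
184 [ 0.4798 -0.2425  0.0185]
186 [ 0.4776 -0.2424  0.0184]
188 [ 0.4755 -0.2424  0.0184]
190 [ 0.476  -0.2424  0.0286]
192 [ 0.4757 -0.2424  0.0356]
194 [ 0.475  -0.2424  0.0403]
196 [ 0.4727 -0.2423  0.0395]
198 [ 0.4708 -0.2423  0.0401]
200 [ 0.4688 -0.2422  0.0403]
202 [ 0.4668 -0.2421  0.0406]
204 [ 0.4644 -0.2421  0.0397]
206 [ 0.4557 -0.2417  0.0188]
208 [ 0.4536 -0.2416  0.0193]
210 [ 0.4509 -0.2415  0.0182]
212 [ 0.4493 -0.2415  0.0203]
214 [ 0.4471 -0.2414  0.0206]
15682 [ 0.45983871 -0.26999967  0.03422415] [ 0.49287141 -0.21000035  0.28052538] [ 0.48460581 -0.23842897  0.25458425] [ 0.48497116 -0.23650791  0.26511334]
TL [ 0.5963 -0.1871  0.02  ]
TR [ 0.5924 -0.3058  0.02  ]
BL [ 0.4463 -0.1798  0.02  ]
BR [ 0.4423 -0.3013  0.02  ]
hL [ 0.5605 -0.2052  0.0165]
hR [ 0.5578 -0.2863  0.0165]
legTL [ 0.5543 -0.2274  0.019 ]
legTR [ 0.5531 -0.2628  0.019 ]
ftL [ 0.4489 -0.2112  0.017 ]
ftR [ 0.4469 -0.2717  0.017 ]
```

Emit:
servo_tool([
  {"offset": [-0.002,0.0005,-0.036],"spin": -0.002,"hand": 0.055},
  {"offset": [0,0,-0.036],"spin": 0,"hand": 0.055},
  {"offset": [0,0,-0.036],"spin": 0,"hand": 0.055},
  {"offset": [0,0,-0.036],"spin": 0,"hand": 0.055},
  {"offset": [0,0,-0.01],"spin": 0,"hand": 0.055},
])

```text
t: 6.65
tool_pos: [0.4655, -0.2344, 0.0261]
tcp_rot: [-3.135, 0.01, -0.026]
contact_force: [-1.5, 0.2, -1.0]
opening: 0.0549
```

Emit:
servo_tool([
  {"offset": [0,0,0],"spin": 0,"hand": 0.055},
  {"offset": [0,0,0],"spin": 0,"hand": 0.02},
  {"offset": [0,0,0],"spin": 0,"hand": 0.02},
  {"offset": [0,0,0],"spin": 0,"hand": 0.02},
  {"offset": [0,0,0],"spin": 0,"hand": 0.02},
])

```text
t: 7.07
tool_pos: [0.4721, -0.2401, 0.034]
tcp_rot: [3.14, -0.005, -0.03]
contact_force: [-2.0, 0.4, 6.0]
opening: 0.0271
```

Run:
```python
from h import *
c,s=snap("wrist","w6");print(s)
```

```text
{'t': 7.0667, 'joint_pos': array([ 0.50455094,  0.46661197, -0.08638335,  1.8192008 ,  0.05161462,
        0.85274411, -1.20726991]), 'dq': array([ 1.82228482e-03,  4.04367558e-03, -3.98802472e-05,  1.34278221e-03,
        6.33983609e-04, -2.59787459e-03, -3.96644151e-04]), 'tau': array([-1.04911393e-02, -3.67098856e+01, -7.36940503e-01, -1.66846687e+01,
        5.22004106e-03, -3.57189775e-01, -1.29147966e-04]), 'tool_pos': array([ 0.47206001, -0.24008194,  0.03404214]), 'tcp_rot': array([ 3.13954583, -0.00477106, -0.03005847]), 'contact_force': array([-2.01007356,  0.35943602,  6.02506905]), 'torque': array([ 0.03957842,  0.20825531, -0.00911344]), 'opening': 0.02705501982134093}
```

View pics/w6.png

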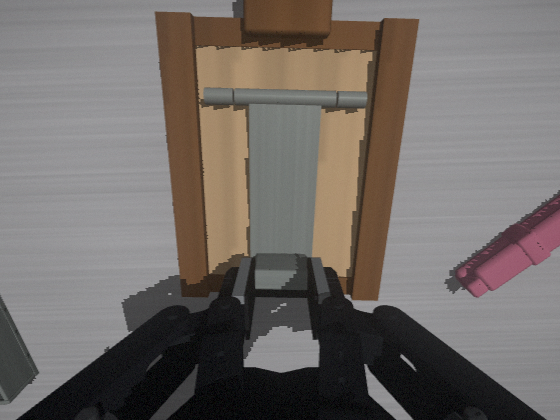

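Emit:
servo_tool([
  {"offset": [0.002,0,0.0066],"spin": 0,"hand": 0.02},
  {"offset": [0.002,0,0.0066],"spin": 0,"hand": 0.02},
  {"offset": [0.0029,0,0.0063],"spin": 0,"hand": 0.02},
  {"offset": [0.0029,0,0.0063],"spin": 0,"hand": 0.02},
  {"offset": [0,0,0],"spin": 0,"hand": 0.02},
])

```text
t: 7.53
tool_pos: [0.4818, -0.2395, 0.0588]
tcp_rot: [3.141, -0.004, -0.03]
contact_force: [1.5, 0.8, -0.3]
opening: 0.0268
```

Run:
```python
from h import *
c,s=snap("wrist","w7");print(s["tool_pos"],s["contact_force"],s["torque"])
c,s=snap("scene","s7");crop(c,120,180,320,330,4,"pics/s7c.png")
```

```text
[ 0.481825   -0.23947242  0.05875505] [ 1.5242358   0.83914467 -0.26017631] [ 0.02458957 -0.0816498  -0.01702146]
```

View pics/w7.png

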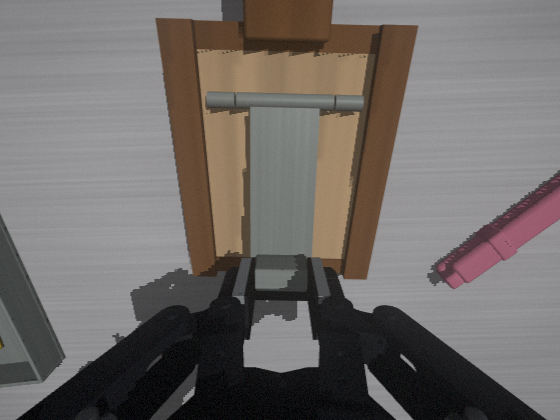

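View pics/s7c.png

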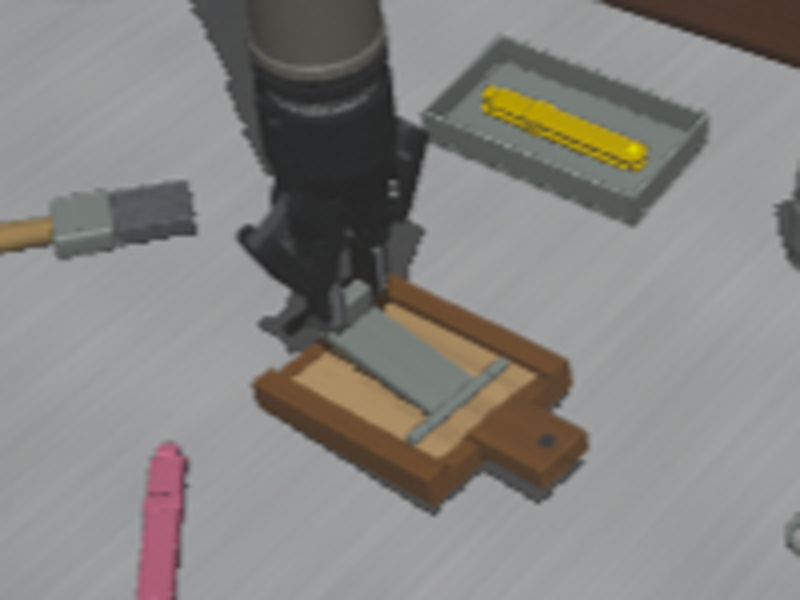

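Run:
```python
from h import *
c,s=pickle.load(open("w7.pkl","rb"));P=cloud(c,s)
for u,lab in((180,"railL"),(395,"railR"),(283,"leg")):
  for v in range(20,300,20): 
    print(lab,v,P[v,min(559,u+ (v-20)*{"railL":1,"railR":-1,"leg":0}[lab]*25//240)].round(4))
```

```text
railL 20 [ 0.6044 -0.1978  0.0438]
railL 40 [ 0.5965 -0.1975  0.0434]
railL 60 [ 0.5885 -0.1966  0.0408]
railL 80 [ 0.5799 -0.1956  0.0382]
railL 100 [ 0.5705 -0.1952  0.0374]
railL 120 [ 0.5608 -0.1949  0.0371]
railL 140 [ 0.5503 -0.1939  0.0344]
railL 160 [ 0.5394 -0.1934  0.0336]
railL 180 [ 0.5275 -0.1925  0.0311]
railL 200 [ 0.5148 -0.1915  0.0285]
railL 220 [ 0.5013 -0.1906  0.0266]
railL 240 [ 0.4863 -0.1893  0.0232]
railL 260 [ 0.4711 -0.1892  0.0217]
railL 280 [ 4.427e-01 -1.824e-01 -3.000e-04]
railR 20 [ 0.6124 -0.3108 -0.001 ]
railR 40 [ 0.5938 -0.2954  0.0425]
railR 60 [ 0.5857 -0.2961  0.0399]
railR 80 [ 0.5768 -0.2961  0.0392]
railR 100 [ 0.5676 -0.2964  0.0376]
railR 120 [ 0.5578 -0.2963  0.0372]
railR 140 [ 0.5474 -0.2966  0.0356]
railR 160 [ 0.5361 -0.2974  0.0324]
railR 180 [ 0.5243 -0.2977  0.0304]
railR 200 [ 0.5118 -0.2979  0.0291]
railR 220 [ 0.4984 -0.2981  0.0274]
railR 240 [ 0.483  -0.2992  0.0229]
railR 260 [ 0.4555 -0.3066 -0.0014]
railR 280 [ 0.4385 -0.3053 -0.0011]
leg 20 [ 0.6027 -0.2446  0.0453]
leg 40 [ 0.5949 -0.2444  0.0443]
leg 60 [ 0.588  -0.2443  0.0349]
leg 80 [ 0.579  -0.2441  0.0327]
leg 100 [ 0.5691 -0.2438  0.0383]
leg 120 [ 0.5594 -0.2435  0.0379]
leg 140 [ 0.5492 -0.2432  0.0382]
leg 160 [ 0.5388 -0.243   0.0393]
leg 180 [ 0.5279 -0.2427  0.0394]
leg 200 [ 0.517  -0.2424  0.0412]
leg 220 [ 0.5047 -0.242   0.04  ]
leg 240 [ 0.4929 -0.2417  0.0413]
leg 260 [ 0.4856 -0.2414  0.0522]
leg 280 [ 0.4811 -0.2412  0.0655]
```

Emit:
servo_tool([
  {"offset": [0.002,0,0.007],"spin": 0,"hand": 0.02},
  {"offset": [0.002,0,0.007],"spin": 0,"hand": 0.02},
  {"offset": [0,0,0],"spin": 0,"hand": 0.02},
  {"offset": [0,0,0],"spin": 0,"hand": 0.055},
  {"offset": [0,0,0],"spin": 0,"hand": 0.055},
])

```text
t: 8.05
tool_pos: [0.4843, -0.2396, 0.0717]
tcp_rot: [3.141, -0.001, -0.03]
contact_force: [0.6, 0.5, 0.2]
opening: 0.0506
```

Emit:
servo_tool([
  {"offset": [0,0,0.03],"spin": 0,"hand": 0.055},
  {"offset": [0,0,0.03],"spin": 0,"hand": 0.055},
  {"offset": [0,0,0.03],"spin": 0,"hand": 0.055},
  {"offset": [0,0,0],"spin": 0,"hand": 0.055},
  {"offset": [0,0,0],"spin": 0,"hand": 0.055},
])

```text
t: 8.47
tool_pos: [0.4856, -0.2401, 0.1637]
tcp_rot: [3.139, -0.006, -0.03]
contact_force: [-0.3, 0.5, 1.1]
opening: 0.0548
```

```bash
cat > m.py <<'E'
from h import *
import sys
def fit(tag):
    c,s=snap("wrist",tag);P=cloud(c,s);print("tcp",s["tool_pos"].round(4),"yaw",s["tcp_rot"][2].round(4),"F",s["contact_force"].round(1))
    crop(c,100,0,460,300,2,f"pics/{tag}c.png");return c,s,P
def line(P,u,v0,v1,st=12):
    for v in range(v0,v1,st): print(u,v,P[v,u].round(4))
E
python3 - <<'E'
from m import *
c,s,P=fit("w8")
E
```

```text
tcp [ 0.4856 -0.2401  0.1637] yaw -0.0303 F [-0.3  0.5  1.1]
```

View pics/w8c.png

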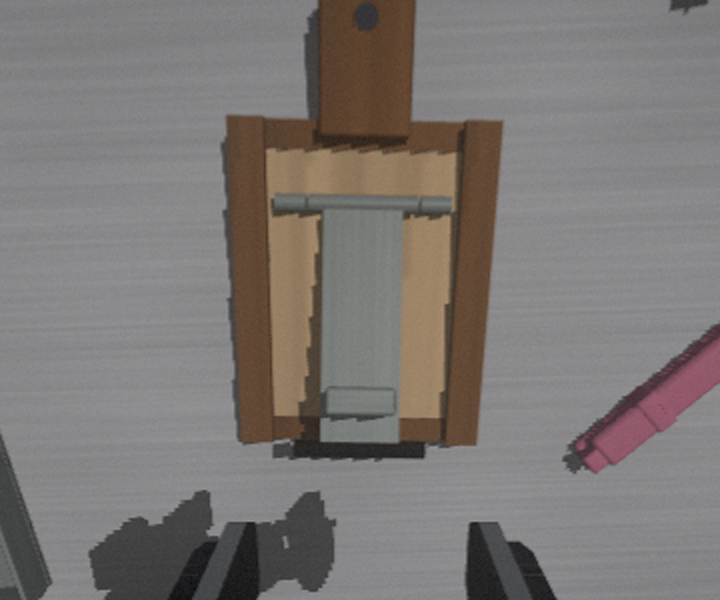

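Run:
```python
from m import *
c,s=pickle.load(open("w8.pkl","rb"));P=cloud(c,s)
line(P,280,90,232,7)
def w(x,y,z): return ray(c,100+x/2-.2,y/2-.2,z,s).round(4)
for n,a in dict(TL=(227,116,.02),TR=(502,121,.02),BL=(241,443,.02),BR=(476,446,.02),tb=(365,134,.022)).items():print(n,w(*a))
```

```text
280 90 [ 0.586  -0.2433  0.0123]
280 97 [ 0.5797 -0.2431  0.0192]
280 104 [ 0.5738 -0.243   0.0192]
280 111 [ 0.5678 -0.2428  0.0219]
280 118 [ 0.5618 -0.2426  0.0221]
280 125 [ 0.5559 -0.2424  0.025 ]
280 132 [ 0.5497 -0.2422  0.025 ]
280 139 [ 0.5439 -0.242   0.0288]
280 146 [ 0.5377 -0.2419  0.0295]
280 153 [ 0.5316 -0.2417  0.0306]
280 160 [ 0.5256 -0.2415  0.0327]
280 167 [ 0.5198 -0.2413  0.0361]
280 174 [ 0.5138 -0.2411  0.0382]
280 181 [ 0.5077 -0.2409  0.0396]
280 188 [ 0.5012 -0.2407  0.0397]
280 195 [ 0.5012 -0.2407  0.0641]
280 202 [ 0.4956 -0.2406  0.0657]
280 209 [ 0.4832 -0.2402  0.0462]
280 216 [ 0.4772 -0.24    0.0485]
280 223 [ 0.4713 -0.2398  0.051 ]
280 230 [ 0.4434 -0.2389 -0.0014]
TL [ 0.6128 -0.1869  0.02  ]
TR [ 0.6074 -0.305   0.02  ]
BL [ 0.4634 -0.1788  0.02  ]
BR [ 0.4581 -0.2983  0.02  ]
tb [ 0.6038 -0.2459  0.022 ]
```

Emit:
servo_tool([
  {"offset": [0.0062,-0.0007,-0.03],"spin": -0.01,"hand": 0.055},
  {"offset": [0.0062,-0.0007,-0.03],"spin": -0.008,"hand": 0.055},
  {"offset": [0,0,-0.03],"spin": 0,"hand": 0.055},
  {"offset": [0,0,-0.0137],"spin": 0,"hand": 0.055},
  {"offset": [0,0,0],"spin": 0,"hand": 0.055},
])

```text
t: 8.93
tool_pos: [0.4913, -0.2385, 0.0517]
tcp_rot: [-3.137, 0.012, -0.048]
contact_force: [0.5, 0.5, -0.1]
opening: 0.055
```

Emit:
servo_tool([
  {"offset": [0,0,0],"spin": 0,"hand": 0.02},
  {"offset": [0,0,0],"spin": 0,"hand": 0.02},
  {"offset": [0,0,0],"spin": 0,"hand": 0.02},
  {"offset": [0,0,0],"spin": 0,"hand": 0.02},
  {"offset": [0.0045,0,0.0065],"spin": 0,"hand": 0.02},
])

```text
t: 9.35
tool_pos: [0.4993, -0.2407, 0.0637]
tcp_rot: [-3.141, 0.002, -0.049]
contact_force: [-1.4, 0.3, -3.1]
opening: 0.0278
```

Emit:
servo_tool([
  {"offset": [0.005,0,0.006],"spin": 0,"hand": 0.02},
  {"offset": [0.0055,0,0.0058],"spin": 0,"hand": 0.02},
  {"offset": [0.0055,0,0.0056],"spin": 0,"hand": 0.02},
  {"offset": [0,0,0],"spin": 0,"hand": 0.02},
  {"offset": [0,0,0],"spin": 0,"hand": 0.02},
])

```text
t: 9.77
tool_pos: [0.5186, -0.2407, 0.0824]
tcp_rot: [3.141, -0.003, -0.047]
contact_force: [0.2, -0.3, -1.1]
opening: 0.0275
```

Run:
```python
from m import *
c,s,P=fit("w9");print(s["opening"])
line(P,280,0,280,20);line(P,200,40,240,30)
```

```text
tcp [ 0.5186 -0.2407  0.0824] yaw -0.0473 F [ 0.2 -0.3 -1.1]
0.027474360081489235
280 0 [ 0.6517 -0.2473  0.054 ]
280 20 [ 0.6434 -0.2469  0.0533]
280 40 [ 0.6354 -0.2465  0.0491]
280 60 [ 0.6264 -0.246   0.0471]
280 80 [ 0.6175 -0.2456  0.037 ]
280 100 [ 0.6068 -0.2451  0.0342]
280 120 [ 0.5956 -0.2445  0.0419]
280 140 [ 0.5844 -0.244   0.0435]
280 160 [ 0.5734 -0.2435  0.0486]
280 180 [ 0.5623 -0.243   0.0522]
280 200 [ 0.5512 -0.2424  0.0558]
280 220 [ 0.54   -0.2419  0.0595]
280 240 [ 0.5289 -0.2414  0.0632]
280 260 [ 0.5192 -0.2409  0.0695]
200 40 [ 0.648  -0.1935 -0.0014]
200 70 [ 0.6242 -0.2015  0.042 ]
200 100 [ 0.6087 -0.1997  0.043 ]
200 130 [ 0.5921 -0.1966  0.0397]
200 160 [ 0.574  -0.1934  0.0368]
200 190 [ 0.5537 -0.1896  0.0324]
200 220 [ 0.5311 -0.1854  0.0278]
```

View pics/w9.png

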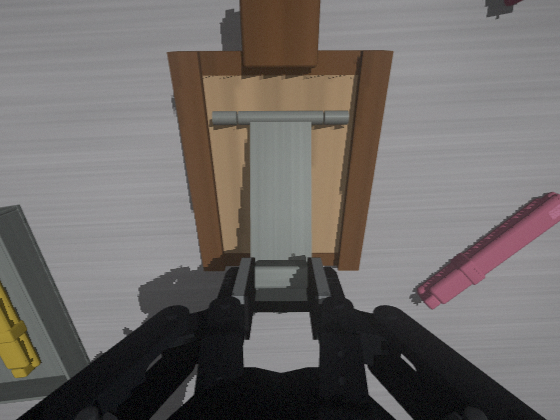

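Emit:
servo_tool([
  {"offset": [0.004,0,0.006],"spin": 0,"hand": 0.02},
  {"offset": [0.0,0,0.0],"spin": 0,"hand": 0.02},
  {"offset": [0,0,0],"spin": 0,"hand": 0.055},
  {"offset": [0,0,0],"spin": 0,"hand": 0.055},
  {"offset": [0,0,0.02],"spin": 0,"hand": 0.055},
])

```text
t: 10.23
tool_pos: [0.5176, -0.2396, 0.104]
tcp_rot: [-3.139, 0.008, -0.048]
contact_force: [-0.6, -0.5, 0.1]
opening: 0.0548
```

Emit:
servo_tool([
  {"offset": [0,0,0.03],"spin": 0,"hand": 0.055},
  {"offset": [0,0,0.03],"spin": 0,"hand": 0.055},
  {"offset": [0,0,0.02],"spin": 0,"hand": 0.055},
  {"offset": [0,0,0],"spin": 0,"hand": 0.055},
  {"offset": [0,0,0],"spin": 0,"hand": 0.055},
])

```text
t: 10.65
tool_pos: [0.5217, -0.2412, 0.1891]
tcp_rot: [3.14, -0.004, -0.048]
contact_force: [1.1, -0.2, -1.2]
opening: 0.0551
```

Run:
```python
from m import *
c,s,P=fit("w10");print(s["opening"])
line(P,280,90,250,7)
```

```text
tcp [ 0.5217 -0.2412  0.1891] yaw -0.0483 F [ 1.1 -0.2 -1.2]
0.0550909518327266
280 90 [ 0.6233 -0.2461  0.012 ]
280 97 [ 0.6167 -0.2458  0.0142]
280 104 [ 0.6103 -0.2455  0.0121]
280 111 [ 0.6036 -0.2451  0.0202]
280 118 [ 0.5972 -0.2448  0.0245]
280 125 [ 0.5907 -0.2445  0.0275]
280 132 [ 0.5844 -0.2442  0.032 ]
280 139 [ 0.5781 -0.2439  0.035 ]
280 146 [ 0.5719 -0.2436  0.0397]
280 153 [ 0.5658 -0.2433  0.0436]
280 160 [ 0.5599 -0.243   0.0478]
280 167 [ 0.5538 -0.2427  0.0509]
280 174 [ 0.5479 -0.2425  0.0546]
280 181 [ 0.5424 -0.2422  0.0599]
280 188 [ 0.5416 -0.2422  0.0832]
280 195 [ 0.5365 -0.242   0.087 ]
280 202 [ 0.5254 -0.2414  0.0706]
280 209 [ 0.5195 -0.2411  0.073 ]
280 216 [ 0.5146 -0.2409  0.0781]
280 223 [ 0.5081 -0.2405  0.0786]
280 230 [ 0.4689 -0.2385 -0.0015]
280 237 [ 0.4599 -0.2381 -0.0013]
280 244 [ 0.4504 -0.2376 -0.0019]
```

View pics/w10c.png

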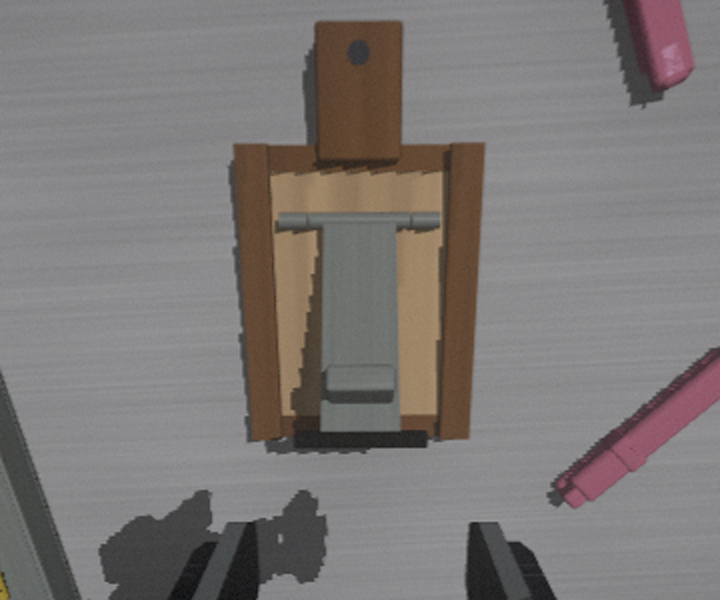

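Emit:
servo_tool([
  {"offset": [0.0078,-0.0005,-0.03],"spin": 0,"hand": 0.055},
  {"offset": [0.0078,-0.0005,-0.03],"spin": 0,"hand": 0.055},
  {"offset": [0,0,-0.03],"spin": 0,"hand": 0.055},
  {"offset": [0,0,-0.019],"spin": 0,"hand": 0.055},
  {"offset": [0,0,0],"spin": 0,"hand": 0.055},
])

```text
t: 11.12
tool_pos: [0.5307, -0.2394, 0.0712]
tcp_rot: [-3.137, 0.014, -0.048]
contact_force: [-0.4, -0.3, 0.2]
opening: 0.055
```

Emit:
servo_tool([
  {"offset": [0,0,0],"spin": 0,"hand": 0.02},
  {"offset": [0,0,0],"spin": 0,"hand": 0.02},
  {"offset": [0,0,0],"spin": 0,"hand": 0.02},
  {"offset": [0,0,0],"spin": 0,"hand": 0.02},
  {"offset": [0.005,0,0.005],"spin": 0,"hand": 0.02},
])

```text
t: 11.53
tool_pos: [0.5401, -0.2419, 0.0834]
tcp_rot: [3.142, 0.002, -0.049]
contact_force: [-0.1, -0.5, -3.0]
opening: 0.0274
```

Emit:
servo_tool([
  {"offset": [0.0058,0,0.0046],"spin": 0,"hand": 0.02},
  {"offset": [0.006,0,0.0042],"spin": 0,"hand": 0.02},
  {"offset": [0.0065,0,0.0038],"spin": 0,"hand": 0.02},
  {"offset": [0,0,0],"spin": 0,"hand": 0.02},
  {"offset": [0,0,0],"spin": 0,"hand": 0.02},
])

```text
t: 11.95
tool_pos: [0.5612, -0.2415, 0.0967]
tcp_rot: [3.141, -0.003, -0.047]
contact_force: [1.7, 0.1, -1.4]
opening: 0.0276
```

Run:
```python
from m import *
c,s,P=fit("w11");print(s["opening"],s["torque"])
line(P,280,0,280,20);line(P,200,40,240,30)
```

```text
tcp [ 0.5612 -0.2415  0.0967] yaw -0.0472 F [ 1.7  0.1 -1.4]
0.027572198171706336 [-0.05155092 -0.09886206  0.00971383]
280 0 [ 0.7004 -0.2482  0.0475]
280 20 [ 0.6912 -0.2478  0.0463]
280 40 [ 0.6816 -0.2473  0.0449]
280 60 [ 0.6717 -0.2468  0.0423]
280 80 [ 0.6609 -0.2463  0.0413]
280 100 [ 0.6499 -0.2458  0.0301]
280 120 [ 0.6374 -0.2452  0.029 ]
280 140 [ 0.6251 -0.2446  0.0366]
280 160 [ 0.6131 -0.244   0.0443]
280 180 [ 0.6017 -0.2435  0.0522]
280 200 [ 0.5903 -0.243   0.0584]
280 220 [ 0.5797 -0.2425  0.0657]
280 240 [ 0.5695 -0.242   0.073 ]
280 260 [ 0.57   -0.2421  0.0995]
200 40 [ 0.6934 -0.1911 -0.0011]
200 70 [ 0.674  -0.1887  0.    ]
200 100 [ 0.6521 -0.1956  0.0381]
200 130 [ 0.6338 -0.1923  0.0348]
200 160 [ 0.614  -0.1893  0.0333]
200 190 [ 0.5922 -0.1856  0.0301]
200 220 [ 0.5583 -0.173  -0.0011]
```

View pics/w11.png

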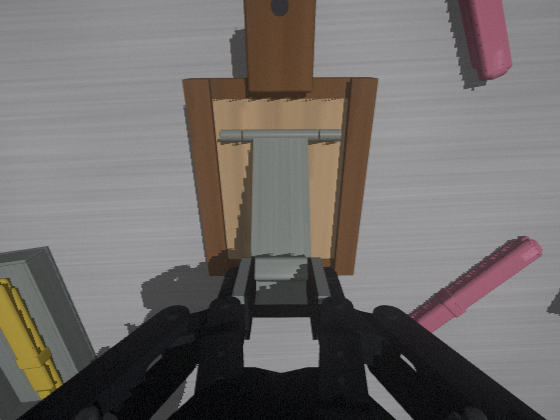

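Emit:
servo_tool([
  {"offset": [0.003,0,0.006],"spin": 0,"hand": 0.02},
  {"offset": [0.003,0,0.006],"spin": 0,"hand": 0.02},
  {"offset": [0,0,0],"spin": 0,"hand": 0.02},
  {"offset": [0,0,0],"spin": 0,"hand": 0.055},
  {"offset": [0,0,0],"spin": 0,"hand": 0.055},
])

```text
t: 12.42
tool_pos: [0.566, -0.2419, 0.1086]
tcp_rot: [3.141, -0.001, -0.048]
contact_force: [-0.4, -0.2, 1.1]
opening: 0.0505
```

Emit:
servo_tool([
  {"offset": [0,0,0.03],"spin": 0,"hand": 0.055},
  {"offset": [0,0,0.03],"spin": 0,"hand": 0.055},
  {"offset": [0,0,0.02],"spin": 0,"hand": 0.055},
  {"offset": [0,0,0],"spin": 0,"hand": 0.055},
  {"offset": [0,0,0],"spin": 0,"hand": 0.055},
])

```text
t: 12.83
tool_pos: [0.5667, -0.2422, 0.1901]
tcp_rot: [3.14, -0.004, -0.048]
contact_force: [-0.9, 0.0, -0.3]
opening: 0.0552
```

Run:
```python
from m import *
c,s,P=fit("w12");print(s["opening"])
line(P,280,20,250,7)
```

```text
tcp [ 0.5667 -0.2422  0.1901] yaw -0.0483 F [-0.9  0.  -0.3]
0.05521693563764892
280 20 [ 7.318e-01 -2.502e-01 -2.000e-04]
280 27 [ 7.258e-01 -2.499e-01  3.000e-04]
280 34 [ 0.7153 -0.2494  0.0213]
280 41 [ 0.7095 -0.2491  0.0221]
280 48 [ 0.704  -0.2489  0.0213]
280 55 [ 0.6983 -0.2486  0.0204]
280 62 [ 0.6925 -0.2483  0.0199]
280 69 [ 0.6862 -0.248   0.0218]
280 76 [ 0.6802 -0.2477  0.0218]
280 83 [ 0.6741 -0.2474  0.0215]
280 90 [ 0.6678 -0.2471  0.0225]
280 97 [ 0.6617 -0.2468  0.0191]
280 104 [ 0.6554 -0.2465  0.0122]
280 111 [ 0.6488 -0.2462  0.0127]
280 118 [ 0.642  -0.2458  0.0137]
280 125 [ 0.6354 -0.2455  0.0194]
280 132 [ 0.629  -0.2452  0.0249]
280 139 [ 0.6226 -0.2449  0.0295]
280 146 [ 0.6165 -0.2446  0.0353]
280 153 [ 0.6104 -0.2443  0.0404]
280 160 [ 0.6045 -0.244   0.0456]
280 167 [ 0.5987 -0.2438  0.0506]
280 174 [ 0.5931 -0.2435  0.056 ]
280 181 [ 0.5875 -0.2432  0.0608]
280 188 [ 0.5818 -0.2429  0.0645]
280 195 [ 0.5832 -0.2431  0.0939]
280 202 [ 0.5776 -0.2428  0.0954]
280 209 [ 0.5685 -0.2423  0.086 ]
280 216 [ 0.5611 -0.242   0.0832]
280 223 [ 0.5565 -0.2417  0.0883]
280 230 [ 0.5516 -0.2415  0.0924]
280 237 [ 0.5045 -0.2391 -0.0015]
280 244 [ 0.4953 -0.2386 -0.0014]
```

View pics/w12c.png

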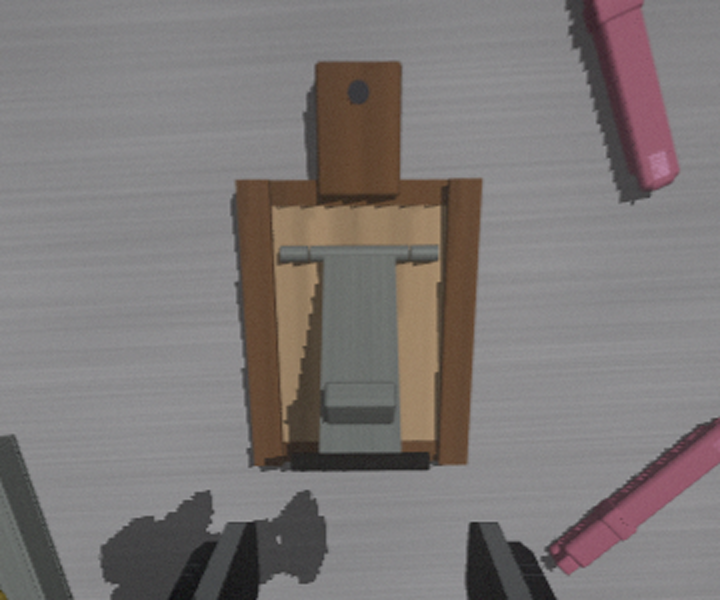

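Emit:
servo_tool([
  {"offset": [0.033,-0.0017,0],"spin": 0,"hand": 0.06},
  {"offset": [0.033,-0.0017,0],"spin": 0,"hand": 0.06},
  {"offset": [0.033,-0.0017,-0.01],"spin": 0,"hand": 0.06},
  {"offset": [0.033,-0.0017,-0.036],"spin": 0,"hand": 0.06},
  {"offset": [0,0,-0.036],"spin": 0,"hand": 0.06},
])

```text
t: 13.3
tool_pos: [0.699, -0.2464, 0.1094]
tcp_rot: [-3.141, -0.008, -0.045]
contact_force: [-0.3, 0.8, -1.0]
opening: 0.06
```

Emit:
servo_tool([
  {"offset": [0,0,-0.036],"spin": 0,"hand": 0.06},
  {"offset": [0,0,-0.026],"spin": 0,"hand": 0.06},
  {"offset": [0,0,-0.015],"spin": 0,"hand": 0.06},
  {"offset": [0,0,-0.01],"spin": 0,"hand": 0.06},
  {"offset": [0,0,0],"spin": 0,"hand": 0.06},
])

```text
t: 13.72
tool_pos: [0.6895, -0.2472, 0.0192]
tcp_rot: [-3.139, 0.008, -0.048]
contact_force: [-0.3, -0.3, -0.7]
opening: 0.0599
```

Run:
```python
from m import *
c,s,P=fit("w13");print(s["opening"],s["joint_pos"].round(2))
```

```text
tcp [ 0.6895 -0.2472  0.0192] yaw -0.0481 F [-0.3 -0.3 -0.7]
0.05989260677299283 [ 0.36  0.86 -0.08  1.15  0.06  1.15 -1.34]
```

View pics/w13.png

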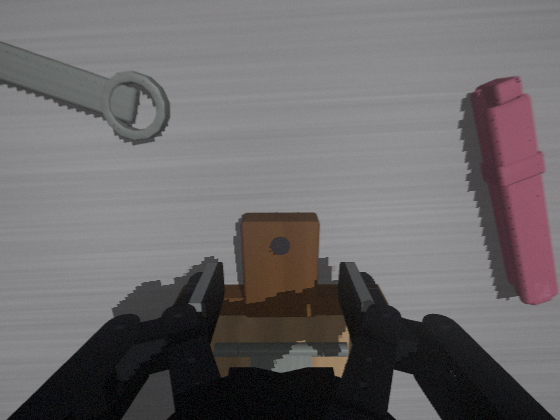

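Emit:
servo_tool([
  {"offset": [0,0,-0.008],"spin": 0,"hand": 0.06},
  {"offset": [0,0,-0.004],"spin": 0,"hand": 0.06},
  {"offset": [0,0,-0.001],"spin": 0,"hand": 0.06},
  {"offset": [0,0,0],"spin": 0,"hand": 0.06},
  {"offset": [0,0,0],"spin": 0,"hand": 0.06},
])

```text
t: 14.18
tool_pos: [0.6931, -0.2483, 0.012]
tcp_rot: [3.141, -0.001, -0.048]
contact_force: [0.2, 0.4, 1.2]
opening: 0.0604
```

Emit:
servo_tool([
  {"offset": [0.003,0,-0.003],"spin": 0,"hand": 0.06},
  {"offset": [0.002,0,-0.003],"spin": 0,"hand": 0.06},
  {"offset": [0,0,-0.001],"spin": 0,"hand": 0.06},
  {"offset": [0,0,0],"spin": 0,"hand": 0.06},
  {"offset": [0,0,0],"spin": 0,"hand": 0.03},
])

```text
t: 14.6
tool_pos: [0.6976, -0.2481, 0.0039]
tcp_rot: [-3.141, 0.001, -0.048]
contact_force: [-0.5, 0.0, 0.6]
opening: 0.0493
```

Emit:
servo_tool([
  {"offset": [0,0,0],"spin": 0,"hand": 0.03},
  {"offset": [0,0,0],"spin": 0,"hand": 0.03},
  {"offset": [0,0,0],"spin": 0,"hand": 0.03},
  {"offset": [0,0,0],"spin": 0,"hand": 0.03},
  {"offset": [0,0,0.01],"spin": 0,"hand": 0.03},
])

```text
t: 15.02
tool_pos: [0.6958, -0.2476, 0.0115]
tcp_rot: [-3.14, 0.005, -0.048]
contact_force: [-0.7, -0.4, -3.9]
opening: 0.0386
```

Emit:
servo_tool([
  {"offset": [0,0,0.015],"spin": 0,"hand": 0.03},
  {"offset": [0,0,0.02],"spin": 0,"hand": 0.03},
  {"offset": [0,0,0.02],"spin": 0,"hand": 0.03},
  {"offset": [0,0,0.02],"spin": 0,"hand": 0.03},
  {"offset": [0,0,0],"spin": 0,"hand": 0.03},
])

```text
t: 15.43
tool_pos: [0.7009, -0.2493, 0.095]
tcp_rot: [3.139, -0.009, -0.048]
contact_force: [1.1, -0.5, -1.1]
opening: 0.0384
```

Run:
```python
from m import *
c,s,P=fit("w14");print(s["opening"],s["joint_pos"].round(2),s["torque"])
c,s=snap("scene","s14");crop(c,120,180,380,375,3,"pics/s14c.png")
```

```text
tcp [ 0.7009 -0.2493  0.095 ] yaw -0.0483 F [ 1.1 -0.5 -1.1]
0.038444689520624714 [ 0.36  0.8  -0.08  1.06  0.06  1.27 -1.33] [-0.07249365 -0.40500914 -0.01800305]
```

View pics/s14c.png

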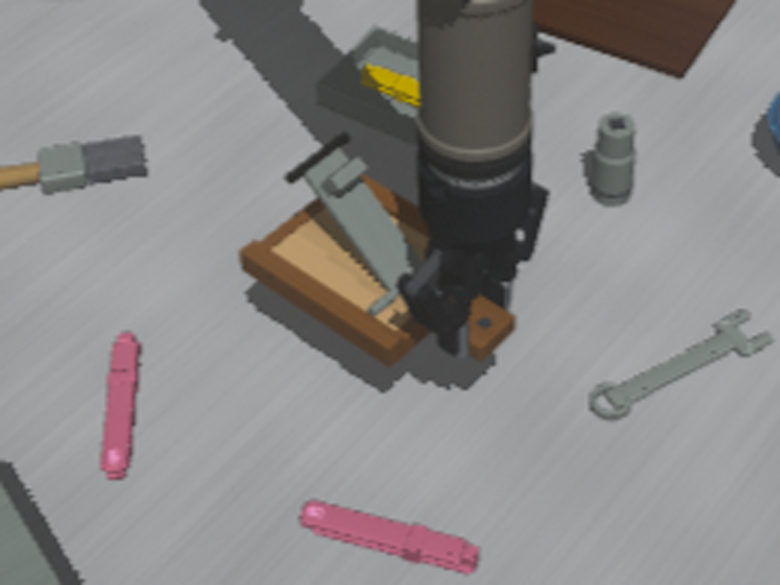

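Emit:
servo_tool([
  {"offset": [-0.0125,0.0161,0.02],"spin": 0.06,"hand": 0.03},
  {"offset": [-0.0125,0.0161,0.02],"spin": 0.111,"hand": 0.03},
  {"offset": [-0.0125,0.0161,0.02],"spin": 0.111,"hand": 0.03},
  {"offset": [-0.0125,0.0161,0.02],"spin": 0.111,"hand": 0.03},
  {"offset": [-0.0125,0.0161,0.02],"spin": 0.111,"hand": 0.03},
])

```text
t: 15.95
tool_pos: [0.6331, -0.1666, 0.1872]
tcp_rot: [-3.138, 0.004, 0.462]
contact_force: [0.2, 0.2, -3.0]
opening: 0.0387
```

Emit:
servo_tool([
  {"offset": [-0.0125,0.0161,0.02],"spin": 0.111,"hand": 0.03},
  {"offset": [-0.0125,0.0161,0.015],"spin": 0.111,"hand": 0.03},
  {"offset": [-0.0125,0.0161,0],"spin": 0.111,"hand": 0.03},
  {"offset": [-0.0125,0.0161,0],"spin": 0.111,"hand": 0.03},
  {"offset": [-0.0125,0.0161,0],"spin": 0.111,"hand": 0.03},
])

```text
t: 16.37
tool_pos: [0.5707, -0.0863, 0.2222]
tcp_rot: [-3.138, 0.001, 1.016]
contact_force: [0.2, -0.8, -3.0]
opening: 0.0386
```

Run:
```python
from m import *
c,s,P=fit("w15");print(s["opening"],s["joint_pos"].round(2),s["torque"])
c,s=snap("scene","s15")
```

```text
tcp [ 0.5707 -0.0863  0.2222] yaw 1.0164 F [ 0.2 -0.8 -3. ]
0.03864579575521605 [ 0.37  0.4  -0.36  1.43  0.14  1.34 -0.55] [ 0.20376951 -0.15713427 -0.00643104]
```

View pics/s15.png

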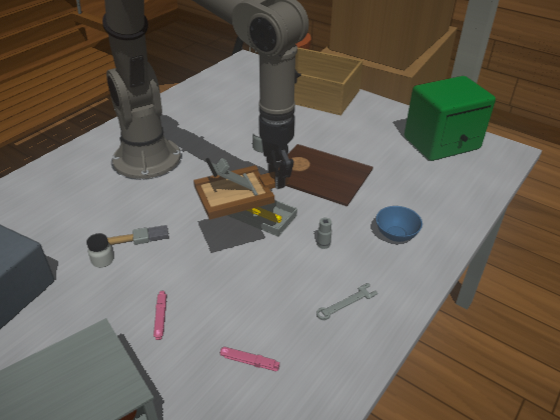

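Emit:
servo_tool([
  {"offset": [-0.0123,0.016,0],"spin": 0.113,"hand": 0.03},
  {"offset": [-0.0123,0.016,0],"spin": 0.113,"hand": 0.03},
  {"offset": [-0.0123,0.016,0],"spin": 0.113,"hand": 0.03},
  {"offset": [-0.0123,0.016,0],"spin": 0.113,"hand": 0.03},
  {"offset": [-0.0123,0.016,0],"spin": 0.113,"hand": 0.03},
])

```text
t: 16.88
tool_pos: [0.5096, -0.0073, 0.2222]
tcp_rot: [-3.138, -0.0, 1.579]
contact_force: [-0.7, 0.4, -3.3]
opening: 0.0387
```

Emit:
servo_tool([
  {"offset": [-0.0123,0.016,0],"spin": 0.113,"hand": 0.03},
  {"offset": [-0.0123,0.016,0],"spin": 0.113,"hand": 0.03},
  {"offset": [-0.0123,0.016,0],"spin": 0.113,"hand": 0.03},
  {"offset": [-0.0123,0.016,0],"spin": 0.113,"hand": 0.03},
  {"offset": [-0.0123,0.016,0],"spin": 0.113,"hand": 0.03},
])

```text
t: 17.3
tool_pos: [0.4481, 0.0726, 0.2225]
tcp_rot: [-3.138, -0.002, 2.144]
contact_force: [0.6, -0.5, -2.3]
opening: 0.0385
```

Emit:
servo_tool([
  {"offset": [-0.0123,0.016,0],"spin": 0.113,"hand": 0.03},
  {"offset": [-0.0123,0.016,0],"spin": 0.113,"hand": 0.03},
  {"offset": [-0.0123,0.016,0],"spin": 0.113,"hand": 0.03},
  {"offset": [-0.0123,0.016,0],"spin": 0.113,"hand": 0.03},
  {"offset": [-0.0123,0.016,0],"spin": 0.113,"hand": 0.03},
])

```text
t: 17.72
tool_pos: [0.3867, 0.1524, 0.2227]
tcp_rot: [-3.139, -0.003, 2.709]
contact_force: [0.5, 0.4, -3.2]
opening: 0.0386
```

Emit:
servo_tool([
  {"offset": [-0.0123,0.016,0],"spin": 0.113,"hand": 0.03},
  {"offset": [-0.0123,0.016,0],"spin": 0.113,"hand": 0.03},
  {"offset": [-0.0123,0.016,0],"spin": 0.113,"hand": 0.03},
  {"offset": [-0.0123,0.016,0],"spin": 0.113,"hand": 0.03},
  {"offset": [-0.0123,0.016,0],"spin": 0.113,"hand": 0.03},
])

```text
t: 18.13
tool_pos: [0.3254, 0.2321, 0.2229]
tcp_rot: [-3.14, -0.003, -3.009]
contact_force: [0.1, -0.6, -1.9]
opening: 0.0385
```

Run:
```python
from m import *
c,s,P=fit("w16");print(s["opening"],s["joint_pos"].round(2),s["torque"])
c,s=snap("scene","s16");c,s=snap("top","t16");crop(c,100,120,400,345,2.6,"pics/t16c.png")
```

```text
tcp [0.3254 0.2321 0.2229] yaw -3.009 F [ 0.1 -0.6 -1.9]
0.03847689656746783 [ 0.22  0.06 -0.91  1.86  0.05  1.25  1.  ] [-0.03903925  0.21058088 -0.04417824]
```

View pics/s16.png

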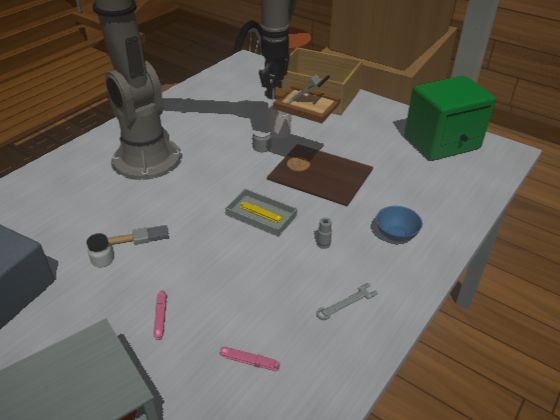

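View pics/t16c.png

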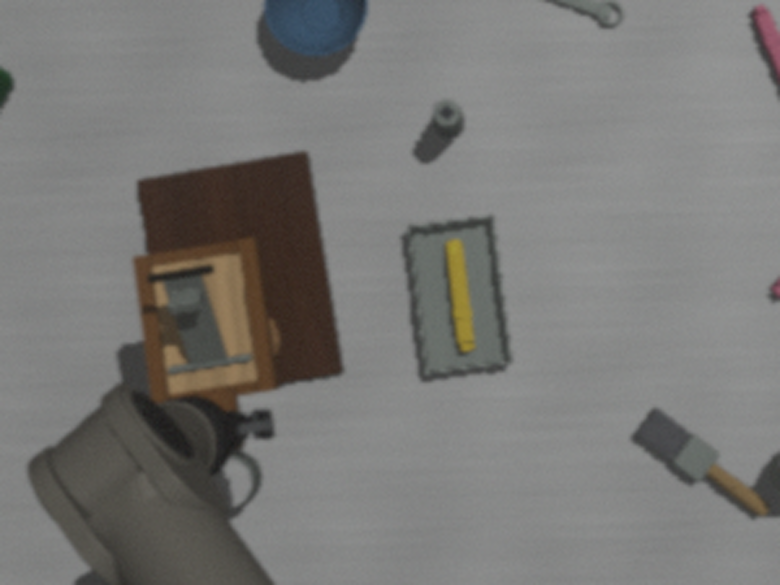

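Run:
```python
from m import *
c,s=pickle.load(open("t16.pkl","rb"));P=cloud(c,s)
for x,y in((138,270),(150,340),(160,395),(250,250),(260,310),(270,375),(200,258),(225,378),(210,398)): print((x,y),P[int(120+y/2.6),int(100+x/2.6)].round(4))
```

```text
(138, 270) [0.4795 0.3114 0.2346]
(150, 340) [0.4108 0.3017 0.2335]
(160, 395) [0.358  0.2906 0.2385]
(250, 250) [0.4944 0.2016 0.2366]
(260, 310) [0.4358 0.192  0.2371]
(270, 375) [0.3728 0.185  0.2379]
(200, 258) [0.4882 0.253  0.2339]
(225, 378) [0.3712 0.2292 0.2309]
(210, 398) [0.358  0.2174 0.3578]
```

View pics/w16.png

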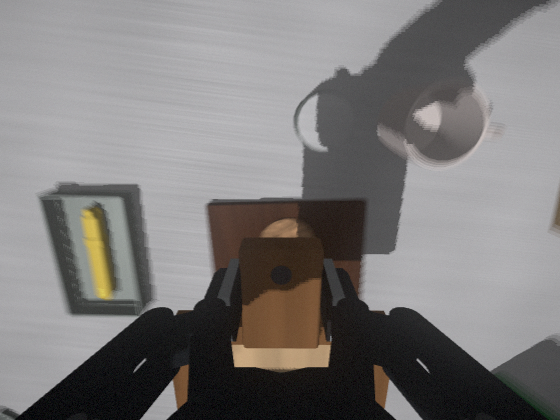

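Emit:
servo_tool([
  {"offset": [0.008,-0.03,0],"spin": 0,"hand": 0.03},
  {"offset": [0.008,-0.03,0],"spin": 0,"hand": 0.03},
  {"offset": [0.008,-0.03,0],"spin": 0,"hand": 0.03},
  {"offset": [0.008,-0.03,0],"spin": 0,"hand": 0.03},
  {"offset": [0.008,-0.03,0],"spin": 0,"hand": 0.03},
])

```text
t: 18.7
tool_pos: [0.3664, 0.0794, 0.2234]
tcp_rot: [-3.141, -0.002, -3.017]
contact_force: [1.1, -0.1, -2.9]
opening: 0.0385
```

Emit:
servo_tool([
  {"offset": [0.008,-0.03,0],"spin": 0,"hand": 0.03},
  {"offset": [0.008,-0.03,0],"spin": 0,"hand": 0.03},
  {"offset": [0.008,-0.03,0],"spin": 0,"hand": 0.03},
  {"offset": [0.008,-0.03,0],"spin": 0,"hand": 0.03},
  {"offset": [0.008,-0.03,0],"spin": 0,"hand": 0.03},
])

```text
t: 19.12
tool_pos: [0.4057, -0.0706, 0.2231]
tcp_rot: [-3.141, -0.003, -3.017]
contact_force: [1.8, -0.2, -2.2]
opening: 0.0383
```

Emit:
servo_tool([
  {"offset": [0.008,-0.03,-0.02],"spin": 0,"hand": 0.03},
  {"offset": [0.008,-0.03,-0.03],"spin": 0,"hand": 0.03},
  {"offset": [0,-0.02,-0.03],"spin": 0,"hand": 0.03},
  {"offset": [0,0,-0.03],"spin": 0,"hand": 0.03},
  {"offset": [0,0,-0.025],"spin": 0,"hand": 0.03},
])

```text
t: 19.53
tool_pos: [0.4196, -0.1497, 0.0868]
tcp_rot: [3.141, -0.005, -3.02]
contact_force: [-0.2, -0.1, -3.4]
opening: 0.0386
```

Emit:
servo_tool([
  {"offset": [0,0,-0.02],"spin": 0,"hand": 0.03},
  {"offset": [0,0,-0.015],"spin": 0,"hand": 0.03},
  {"offset": [0,0,-0.01],"spin": 0,"hand": 0.03},
  {"offset": [0,0,0],"spin": 0,"hand": 0.03},
  {"offset": [0,0,0],"spin": 0,"hand": 0.036},
])

```text
t: 19.95
tool_pos: [0.4217, -0.1468, 0.0447]
tcp_rot: [3.141, -0.002, -3.014]
contact_force: [0.1, -0.3, -3.0]
opening: 0.0388
```

Run:
```python
from m import *
s0=__import__("rig").state();print(s0["tool_pos"],s0["opening"],s0["torque"],s0["joint_pos"].round(2))
c,s=snap("scene","s17");crop(c,150,120,400,310,3,"pics/s17c.png")
```

```text
[ 0.42170553 -0.14682084  0.04469748] 0.03881908763377942 [-0.0597111   0.25326842 -0.0281367 ] [ 0.65  0.35 -0.42  2.01  0.19  0.82  1.82]
```

View pics/s17c.png

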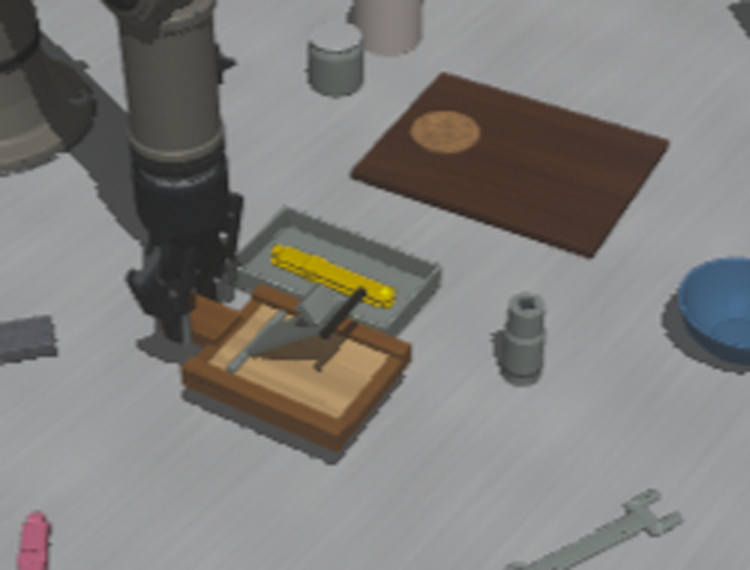

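Emit:
servo_tool([
  {"offset": [0,0,-0.01],"spin": 0,"hand": 0.036},
  {"offset": [0,0,-0.009],"spin": 0,"hand": 0.036},
  {"offset": [0,0,0],"spin": 0,"hand": 0.037},
  {"offset": [0,0,0],"spin": 0,"hand": 0.0375},
  {"offset": [0,0,0],"spin": 0,"hand": 0.038},
])

```text
t: 20.42
tool_pos: [0.4225, -0.1461, 0.0263]
tcp_rot: [3.142, 0.0, -3.012]
contact_force: [0.7, 0.4, -2.8]
opening: 0.0387
```

Emit:
servo_tool([
  {"offset": [0,0,0],"spin": 0,"hand": 0.0383},
  {"offset": [0,0,0],"spin": 0,"hand": 0.0383},
  {"offset": [0,0,0],"spin": 0,"hand": 0.0386},
  {"offset": [0,0,0],"spin": 0,"hand": 0.0386},
  {"offset": [0,0,0],"spin": 0,"hand": 0.0388},
])

```text
t: 20.83
tool_pos: [0.4225, -0.1462, 0.0264]
tcp_rot: [-3.141, 0.0, -3.012]
contact_force: [-0.4, -0.0, -3.7]
opening: 0.0392
```

Run:
```python
from m import *
s0=__import__("rig").state();print(s0["tool_pos"],s0["opening"],s0["torque"],s0["contact_force"])
c,s=snap("scene","s18");crop(c,150,120,400,310,3,"pics/s18c.png")
```

```text
[ 0.42254232 -0.14621335  0.02638668] 0.03921684452165886 [-0.02010939  0.28595544 -0.04689278] [-0.35348307 -0.00746724 -3.73348892]
```

View pics/s18c.png

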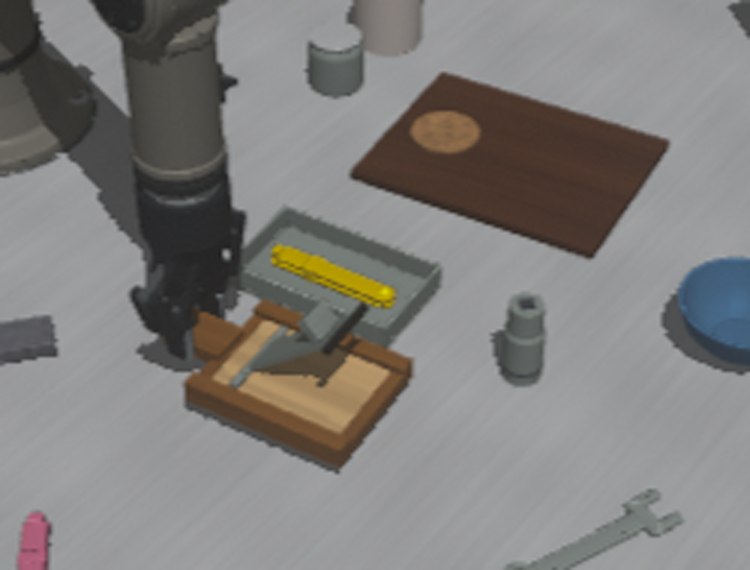

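Emit:
servo_tool([
  {"offset": [0,0,0],"spin": 0,"hand": 0.039},
  {"offset": [0,0,0],"spin": 0,"hand": 0.0391},
  {"offset": [0,0,0],"spin": 0,"hand": 0.0392},
  {"offset": [0,0,0],"spin": 0,"hand": 0.0393},
  {"offset": [0,0,0],"spin": 0,"hand": 0.0394},
])

```text
t: 21.3
tool_pos: [0.4224, -0.1462, 0.0263]
tcp_rot: [3.142, 0.0, -3.012]
contact_force: [0.2, -0.6, -2.7]
opening: 0.0393
```

Run:
```python
from m import *
s0=__import__("rig").state();print(s0["tool_pos"],s0["opening"],s0["torque"],s0["contact_force"])
```

```text
[ 0.42244512 -0.14617395  0.02625465] 0.039284286246499954 [-0.0458341   0.25397928 -0.02168213] [ 0.16632622 -0.62311397 -2.68196423]
```

Emit:
servo_tool([
  {"offset": [0,0,0],"spin": 0,"hand": 0.0396},
  {"offset": [0,0,0],"spin": 0,"hand": 0.0396},
  {"offset": [0,0,0],"spin": 0,"hand": 0.0398},
  {"offset": [0,0,0],"spin": 0,"hand": 0.0398},
  {"offset": [0,0,0],"spin": 0,"hand": 0.0398},
])

```text
t: 21.72
tool_pos: [0.4228, -0.1462, 0.0264]
tcp_rot: [-3.141, 0.001, -3.012]
contact_force: [-0.5, -0.4, -1.1]
opening: 0.0397
```

Run:
```python
from m import *
s0=__import__("rig").state();print(s0["tool_pos"],s0["opening"],s0["torque"],s0["contact_force"])
c,s=snap("scene","s19");crop(c,150,120,400,310,3,"pics/s19c.png")
```

```text
[ 0.42277105 -0.1462112   0.02643942] 0.039698076766362986 [ 0.01626191  0.06134786 -0.0208226 ] [-0.50058542 -0.37231876 -1.10660958]
```

View pics/s19c.png

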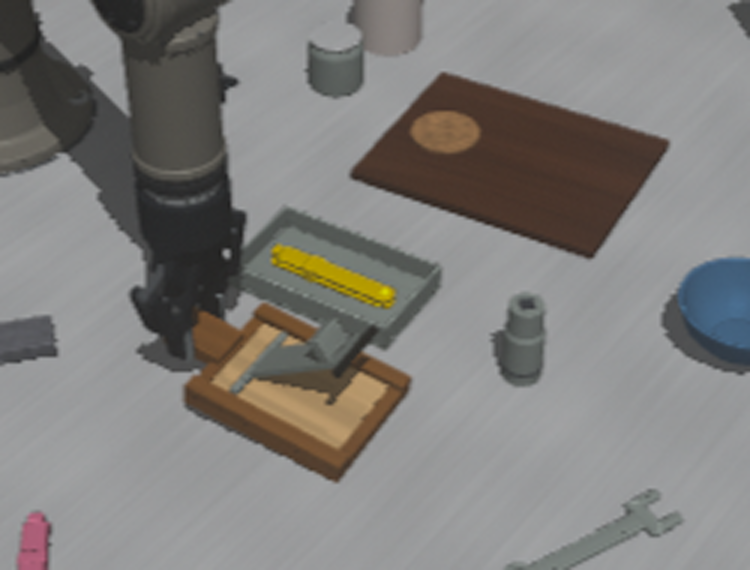

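Emit:
servo_tool([
  {"offset": [0.0029,0.0004,0.0129],"spin": 0,"hand": 0.0396},
  {"offset": [0.0039,0.0005,0.0128],"spin": 0,"hand": 0.0396},
  {"offset": [0.0049,0.0006,0.0125],"spin": 0,"hand": 0.0396},
  {"offset": [0.0058,0.0008,0.0121],"spin": 0,"hand": 0.0396},
  {"offset": [0.0066,0.0009,0.0116],"spin": 0,"hand": 0.0396},
])

```text
t: 22.18
tool_pos: [0.4467, -0.1428, 0.0887]
tcp_rot: [3.142, 0.0, -3.012]
contact_force: [-0.0, 0.9, -1.8]
opening: 0.0397
```

Run:
```python
from m import *
s0=__import__("rig").state();print(s0["tool_pos"],s0["opening"],s0["torque"],s0["contact_force"])
c,s=snap("scene","s20");crop(c,150,120,400,310,3,"pics/s20c.png")
```

```text
[ 0.44668508 -0.14280862  0.08874998] 0.03967099694292803 [ 0.01043156 -0.01930762  0.00293733] [-0.04962675  0.8617329  -1.75809934]
```

View pics/s20c.png

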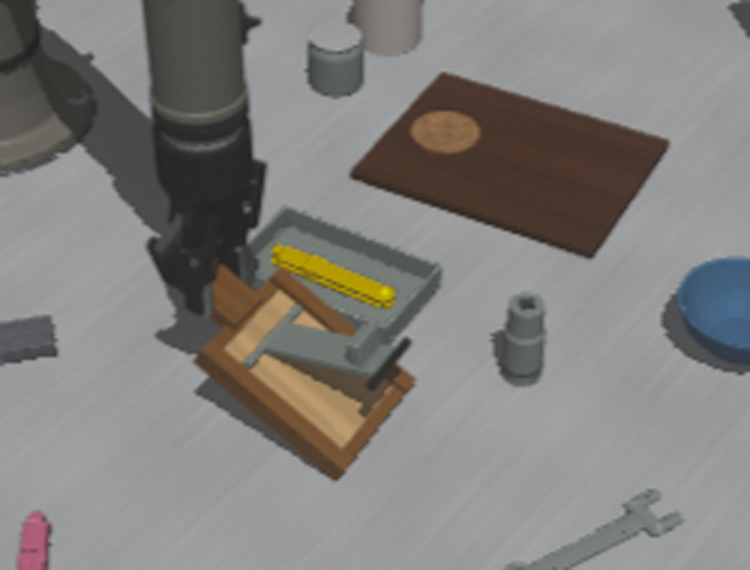

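Pivoting works beautifully. Continue the arc.

Emit:
servo_tool([
  {"offset": [0.0074,0.001,0.011],"spin": 0,"hand": 0.0396},
  {"offset": [0.0083,0.0011,0.0105],"spin": 0,"hand": 0.0396},
  {"offset": [0.009,0.0012,0.0099],"spin": 0,"hand": 0.0396},
  {"offset": [0.0097,0.0013,0.0091],"spin": 0,"hand": 0.0396},
  {"offset": [0.0103,0.0013,0.0083],"spin": 0,"hand": 0.0396},
])

```text
t: 22.65
tool_pos: [0.4911, -0.1371, 0.1368]
tcp_rot: [3.142, -0.001, -3.013]
contact_force: [0.2, -0.4, -2.6]
opening: 0.0395
```

Emit:
servo_tool([
  {"offset": [0.011,0.0014,0.0076],"spin": 0,"hand": 0.0396},
  {"offset": [0.0115,0.0015,0.0066],"spin": 0,"hand": 0.0396},
  {"offset": [0.012,0.0016,0.0058],"spin": 0,"hand": 0.0396},
  {"offset": [0.0123,0.0016,0.0049],"spin": 0,"hand": 0.0396},
  {"offset": [0,0,0],"spin": 0,"hand": 0.0396},
])

```text
t: 23.07
tool_pos: [0.5405, -0.1302, 0.162]
tcp_rot: [3.141, 0.004, -3.011]
contact_force: [1.0, 1.3, -2.3]
opening: 0.0395
```

Run:
```python
from m import *
s0=__import__("rig").state();print(s0["tool_pos"],s0["opening"],s0["torque"],s0["contact_force"])
c,s=snap("scene","s21");crop(c,150,120,400,310,3,"pics/s21c.png")
```

```text
[ 0.5405367  -0.13018828  0.16204845] 0.039542855059553336 [-0.03995371  0.10244006 -0.00503868] [ 1.04872491  1.25125021 -2.32422613]
```

View pics/s21c.png

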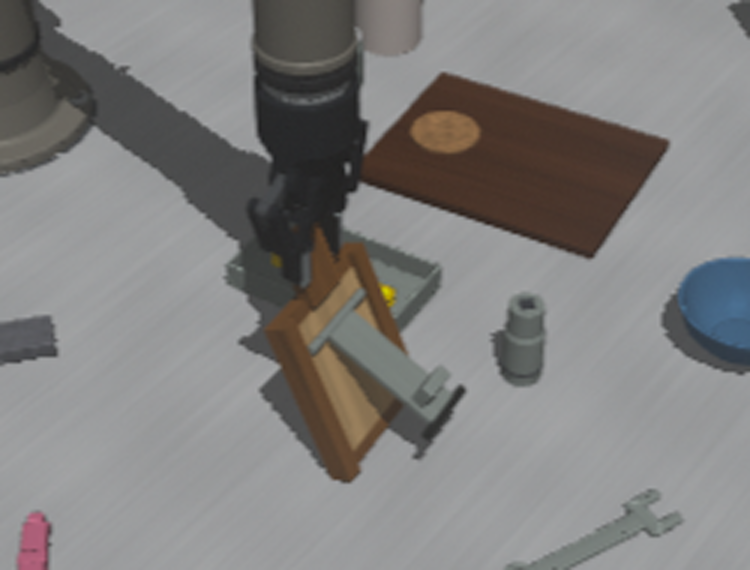

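Emit:
servo_tool([
  {"offset": [0.0127,0.0017,0.004],"spin": 0,"hand": 0.0396},
  {"offset": [0.013,0.0017,0.0029],"spin": 0,"hand": 0.0396},
  {"offset": [0.0132,0.0017,0.002],"spin": 0,"hand": 0.0396},
  {"offset": [0.0132,0.0017,0.001],"spin": 0,"hand": 0.0396},
  {"offset": [0.0132,0.0017,0.0004],"spin": 0,"hand": 0.0396},
])

```text
t: 23.53
tool_pos: [0.6022, -0.123, 0.1711]
tcp_rot: [3.142, -0.003, -3.013]
contact_force: [0.4, 0.3, -3.1]
opening: 0.0398
```

Emit:
servo_tool([
  {"offset": [0.01,0.0013,0.0003],"spin": 0,"hand": 0.0396},
  {"offset": [0.0093,0.0012,0],"spin": 0,"hand": 0.0396},
  {"offset": [0.0141,0.0018,0],"spin": 0,"hand": 0.0396},
  {"offset": [0.0141,0.0018,-0.0012],"spin": 0,"hand": 0.0396},
  {"offset": [0,0,0],"spin": 0,"hand": 0.0396},
])

```text
t: 23.95
tool_pos: [0.6515, -0.1157, 0.1693]
tcp_rot: [3.14, -0.001, -3.012]
contact_force: [0.4, 0.5, -2.6]
opening: 0.0396
```

Run:
```python
from m import *
s0=__import__("rig").state();print(s0["tool_pos"],s0["opening"],s0["torque"],s0["contact_force"],s0["joint_pos"].round(2))
c,s=snap("scene","s22");crop(c,150,120,400,310,3,"pics/s22c.png")
```

```text
[ 0.65151337 -0.11572749  0.16928217] 0.03962099119723069 [ 0.01617707  0.09046785 -0.00376037] [ 0.3793861   0.50123649 -2.63070107] [ 0.4   0.62 -0.42  1.25  0.24  1.33  1.69]
```

View pics/s22c.png

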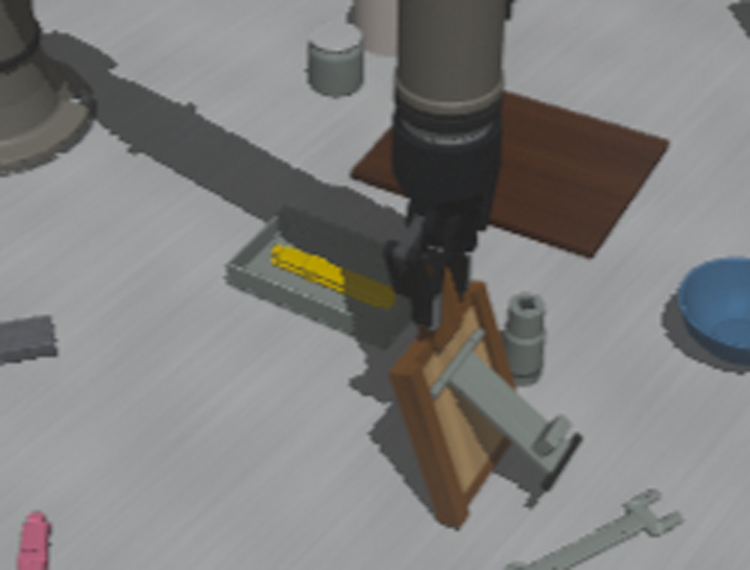

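Emit:
servo_tool([
  {"offset": [-0.012,-0.0016,0],"spin": 0,"hand": 0.038},
  {"offset": [-0.022,-0.0029,0],"spin": 0,"hand": 0.038},
  {"offset": [-0.022,-0.0029,0],"spin": 0,"hand": 0.038},
  {"offset": [-0.022,-0.0029,0],"spin": 0,"hand": 0.038},
  {"offset": [-0.012,-0.0016,0],"spin": 0,"hand": 0.0385},
])

```text
t: 24.42
tool_pos: [0.5559, -0.1296, 0.1704]
tcp_rot: [-3.141, -0.006, -3.014]
contact_force: [-0.2, -0.7, -2.4]
opening: 0.0391
```

Emit:
servo_tool([
  {"offset": [0,0,-0.003],"spin": 0,"hand": 0.039},
  {"offset": [0,0,-0.003],"spin": 0,"hand": 0.0393},
  {"offset": [0,0,-0.002],"spin": 0,"hand": 0.0395},
  {"offset": [0,0,0],"spin": 0,"hand": 0.0396},
  {"offset": [0,0,0],"spin": 0,"hand": 0.0396},
])

```text
t: 24.83
tool_pos: [0.5619, -0.1289, 0.1655]
tcp_rot: [-3.14, 0.002, -3.013]
contact_force: [-2.4, -0.5, 7.2]
opening: 0.0399
```

Run:
```python
from m import *
s0=__import__("rig").state();print(s0["tool_pos"],s0["opening"],s0["torque"],s0["contact_force"],s0["joint_pos"].round(2))
c,s=snap("scene","s23");crop(c,150,120,400,310,3,"pics/s23c.png")
```

```text
[ 0.56187074 -0.12887327  0.1654541 ] 0.03991401033323097 [-0.17259155  0.8294683  -0.07053604] [-2.38225712 -0.48529659  7.21841292] [ 0.51  0.44 -0.44  1.53  0.2   1.21  1.74]
```

View pics/s23c.png

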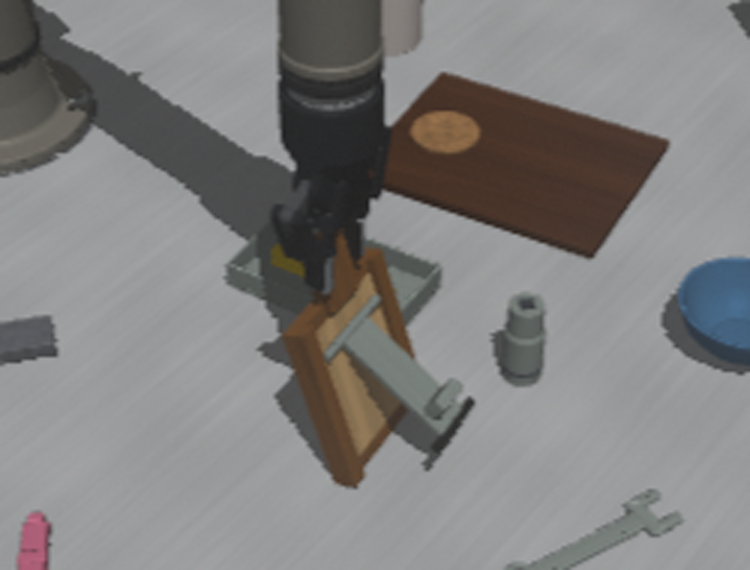

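Emit:
servo_tool([
  {"offset": [0.0129,0.0017,0.0025],"spin": 0,"hand": 0.0397},
  {"offset": [0.0129,0.0017,0.002],"spin": 0,"hand": 0.0397},
  {"offset": [0.0129,0.0017,0.0012],"spin": 0,"hand": 0.0397},
  {"offset": [0.0129,0.0017,0.0006],"spin": 0,"hand": 0.0397},
  {"offset": [0,0,0],"spin": 0,"hand": 0.0397},
])

```text
t: 25.3
tool_pos: [0.6154, -0.1198, 0.169]
tcp_rot: [3.14, 0.003, -3.01]
contact_force: [0.3, -0.1, -2.9]
opening: 0.0398
```

Run:
```python
from m import *
s0=__import__("rig").state();print(s0["tool_pos"],s0["opening"],s0["torque"],s0["contact_force"],s0["joint_pos"].round(2))
c,s=snap("scene","s24");crop(c,150,120,400,310,3,"pics/s24c.png")
```

```text
[ 0.61541484 -0.11984908  0.16895081] 0.03976330670072859 [0.01789391 0.18598324 0.03487935] [ 0.25489854 -0.08488152 -2.93380954] [ 0.44  0.54 -0.43  1.37  0.23  1.27  1.7 ]
```

View pics/s24c.png

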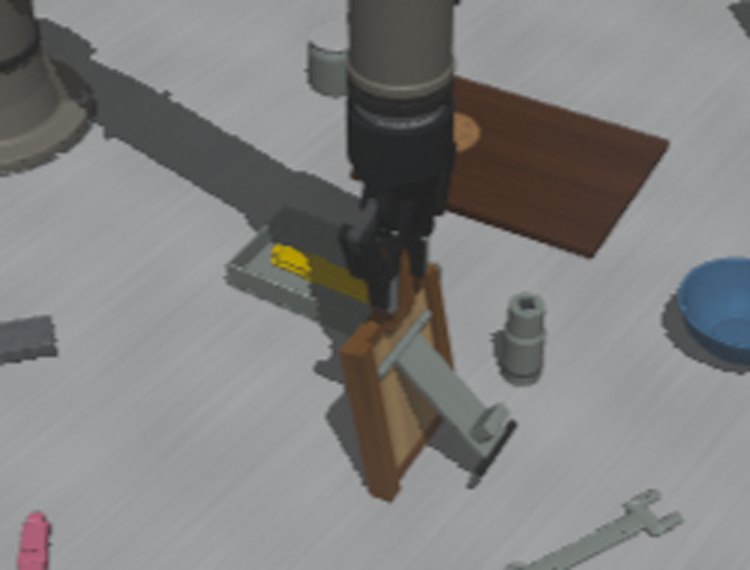

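```bash
cat >> m.py <<'E'
def tilt(c,pts,x0=150,y0=120,k=3):
    P=cloud(c)
    for a in pts:
        u,v=int(x0+a[0]/k),int(y0+a[1]/k); print(a,np.nanmedian(P[v-1:v+2,u-1:u+2].reshape(-1,3),0).round(4))
def plane(c,poly,x0=150,y0=120,k=3):
    P=cloud(c);m=np.zeros(P.shape[:2],np.uint8)
    cv2.fillPoly(m,[np.array([[x0+a/k,y0+b/k] for a,b in poly]).round().astype(int)],1)
    Q=P[(m>0)&np.isfinite(P[...,0])];
    for _ in range(3):
        o=np.median(Q,0);U,S,V=np.linalg.svd(Q-Q.mean(0),full_matrices=False);d=(Q-Q.mean(0))@V[2];Q=Q[abs(d)<2.5*d.std()+1e-6]
    n=V[2];n=n*np.sign(n[0]);el=np.arcsin(n[2]);print("n",n.round(3),"N",len(Q),"rms",d.std().round(5),"lean_from_vertical(deg,+=not yet vertical)",np.degrees(el).round(1),"yaw n",np.degrees(np.arctan2(n[1],n[0])).round(1),"ctr",Q.mean(0).round(4))
E
python3 - <<'E'
from m import *
c,s=pickle.load(open("s24.pkl","rb"))
plane(c,[(372,385),(395,355),(428,435),(400,470)])
plane(c,[(402,355),(420,368),(478,455),(472,462)])
tilt(c,[(362,345),(385,485),(435,275),(505,435),(395,275)])
E
```

```text
n [0.969 0.186 0.165] N 378 rms 0.0019 lean_from_vertical(deg,+=not yet vertical) 9.5 yaw n 10.9 ctr [ 0.6289 -0.1322  0.0524]
n [0.399 0.828 0.393] N 136 rms 0.00201 lean_from_vertical(deg,+=not yet vertical) 23.1 yaw n 64.3 ctr [ 0.6608 -0.1194  0.0661]
(362, 345) [ 0.6189 -0.1697  0.1505]
(385, 485) [ 0.645  -0.1741  0.0193]
(435, 275) [ 0.6089 -0.0608  0.1426]
(505, 435) [ 0.703  -0.0951  0.0442]
(395, 275) [ 0.629  -0.1451  0.2114]
```

Emit:
servo_tool([
  {"offset": [-0.012,-0.0016,0.003],"spin": 0,"hand": 0.039},
  {"offset": [-0.02,-0.0026,0],"spin": 0,"hand": 0.039},
  {"offset": [-0.018,-0.0023,0],"spin": 0,"hand": 0.039},
  {"offset": [-0.008,-0.001,0],"spin": 0,"hand": 0.039},
  {"offset": [0,0,-0.003],"spin": 0,"hand": 0.0394},
])

```text
t: 25.77
tool_pos: [0.5526, -0.13, 0.1698]
tcp_rot: [-3.14, -0.001, -3.014]
contact_force: [0.1, -0.6, -2.6]
opening: 0.0396
```

Emit:
servo_tool([
  {"offset": [0,0,-0.003],"spin": 0,"hand": 0.0396},
  {"offset": [0,0,-0.002],"spin": 0,"hand": 0.0396},
  {"offset": [0.006,0.0008,0],"spin": 0,"hand": 0.0397},
  {"offset": [0.01,0.0013,0],"spin": 0,"hand": 0.0397},
  {"offset": [0.01,0.0013,0],"spin": 0,"hand": 0.0397},
])

```text
t: 26.18
tool_pos: [0.5834, -0.1258, 0.1671]
tcp_rot: [-3.14, 0.006, -3.012]
contact_force: [-0.6, -0.7, 2.6]
opening: 0.0397
```

Emit:
servo_tool([
  {"offset": [0.01,0.0013,0],"spin": 0,"hand": 0.0397},
  {"offset": [0.01,0.0013,0],"spin": 0,"hand": 0.0397},
  {"offset": [0.01,0.0013,-0.0005],"spin": 0,"hand": 0.0397},
  {"offset": [0.01,0.0013,-0.001],"spin": 0,"hand": 0.0397},
  {"offset": [0,0,0],"spin": 0,"hand": 0.0397},
])

```text
t: 26.6
tool_pos: [0.6233, -0.1199, 0.1629]
tcp_rot: [-3.141, 0.003, -3.011]
contact_force: [-0.2, -1.5, 1.4]
opening: 0.0399
```

Run:
```python
from m import *
s0=__import__("rig").state();print(s0["tool_pos"],s0["opening"],s0["torque"],s0["contact_force"],s0["joint_pos"].round(2))
c,s=snap("scene","s25");crop(c,150,120,400,310,3,"pics/s25c.png")
```

```text
[ 0.62328172 -0.1199078   0.16288974] 0.039883177255876034 [-0.23015972 -0.01872     0.02160729] [-0.18766945 -1.46467197  1.4145863 ] [ 0.43  0.56 -0.43  1.35  0.23  1.27  1.7 ]
```

View pics/s25c.png

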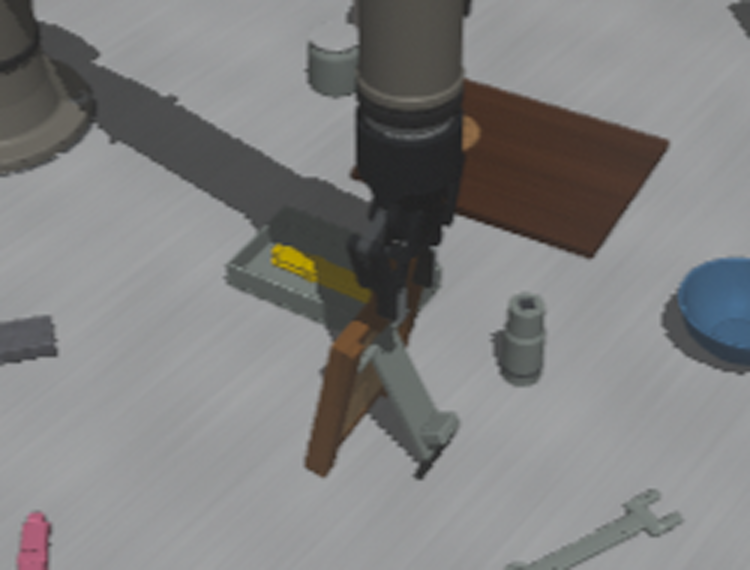

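Run:
```python
from m import *
c,s=pickle.load(open("s25.pkl","rb"))
tilt(c,[(340,340),(333,390),(325,430),(318,465),(415,290),(440,455),(425,470),(400,370),(425,415)])
plane(c,[(330,360),(352,350),(335,460),(315,460)])
plane(c,[(385,365),(395,350),(428,410),(420,430)])
```

```text
(340, 340) [ 0.6008 -0.1724  0.1496]
(333, 390) [ 0.6021 -0.1826  0.1037]
(325, 430) [ 0.5922 -0.1841  0.0566]
(318, 465) [ 0.5863 -0.1853  0.0116]
(415, 290) [ 0.6001 -0.0792  0.1341]
(440, 455) [ 0.6522 -0.1107  0.0008]
(425, 470) [ 0.6567 -0.1417  0.0171]
(400, 370) [ 0.6165 -0.1174  0.0844]
(425, 415) [ 0.6388 -0.1148  0.0457]
n [ 0.984 -0.017 -0.18 ] N 274 rms 0.00442 lean_from_vertical(deg,+=not yet vertical) -10.4 yaw n -1.0 ctr [ 0.5996 -0.1806  0.0811]
n [0.863 0.164 0.477] N 156 rms 0.00146 lean_from_vertical(deg,+=not yet vertical) 28.5 yaw n 10.7 ctr [ 0.6263 -0.1196  0.0695]
```

Emit:
servo_tool([
  {"offset": [0.008,0.001,-0.001],"spin": 0,"hand": 0.0397},
  {"offset": [0.01,0.0013,-0.0018],"spin": 0,"hand": 0.0397},
  {"offset": [0.009,0.0012,-0.0022],"spin": 0,"hand": 0.0397},
  {"offset": [0,0,0],"spin": 0,"hand": 0.0397},
  {"offset": [0,0,0],"spin": 0,"hand": 0.0397},
])

```text
t: 27.07
tool_pos: [0.6477, -0.1166, 0.1577]
tcp_rot: [3.141, 0.0, -3.012]
contact_force: [0.1, -0.0, -1.9]
opening: 0.0396
```

Run:
```python
from m import *
s0=__import__("rig").state();print(s0["tool_pos"],s0["opening"],s0["torque"],s0["contact_force"],s0["joint_pos"].round(2))
c,s=snap("scene","s26");crop(c,150,120,400,310,3,"pics/s26c.png")
plane(c,[(385,365),(395,350),(428,410),(420,430)])
```

```text
[ 0.64767025 -0.11663313  0.15772806] 0.03958158094437715 [ 0.00176692 -0.10063465  0.00109626] [ 0.13021747 -0.02940223 -1.94866342] [ 0.4   0.62 -0.42  1.28  0.25  1.3   1.68]
n [0.917 0.157 0.367] N 150 rms 0.00142 lean_from_vertical(deg,+=not yet vertical) 21.5 yaw n 9.7 ctr [ 0.6322 -0.1275  0.0796]
```

View pics/s26c.png

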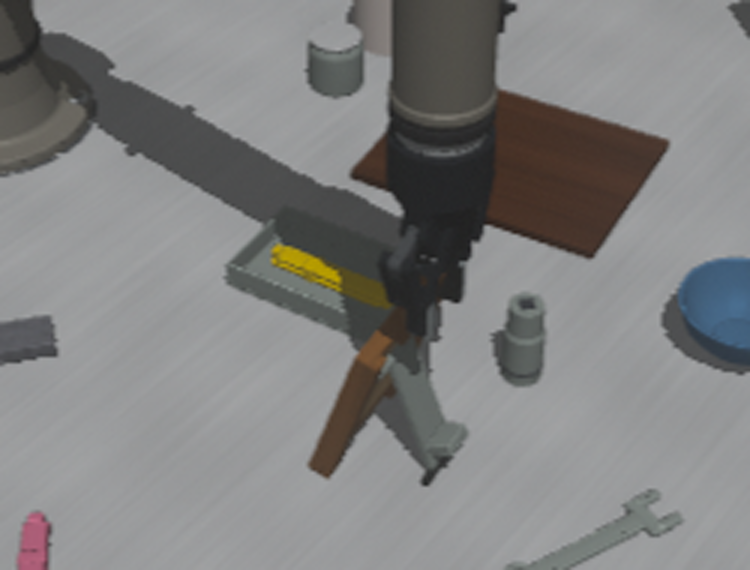

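Emit:
servo_tool([
  {"offset": [0,0,0],"spin": 0,"hand": 0.0399},
  {"offset": [0,0,0],"spin": 0,"hand": 0.04},
  {"offset": [0,0,0],"spin": 0,"hand": 0.0402},
  {"offset": [0,0,0],"spin": 0,"hand": 0.0405},
  {"offset": [0,0,0],"spin": 0,"hand": 0.0415},
])

```text
t: 27.53
tool_pos: [0.6477, -0.1169, 0.1588]
tcp_rot: [-3.141, 0.001, -3.012]
contact_force: [0.3, -0.2, -0.4]
opening: 0.0417
```

Run:
```python
from m import *
s0=__import__("rig").state();print(s0["tool_pos"],s0["opening"],s0["torque"],s0["contact_force"],s0["joint_pos"].round(2))
c,s=snap("scene","s27");crop(c,150,120,400,310,3,"pics/s27c.png")
plane(c,[(385,365),(395,350),(428,410),(420,430)])
```

```text
[ 0.64767421 -0.11685248  0.15876172] 0.041749046018007545 [-0.04992174  0.02217131  0.00820734] [ 0.29641978 -0.21221686 -0.37934901] [ 0.4   0.61 -0.42  1.28  0.25  1.3   1.68]
n [0.55  0.767 0.33 ] N 160 rms 0.00442 lean_from_vertical(deg,+=not yet vertical) 19.3 yaw n 54.3 ctr [ 0.6329 -0.1291  0.0813]
```

View pics/s27c.png

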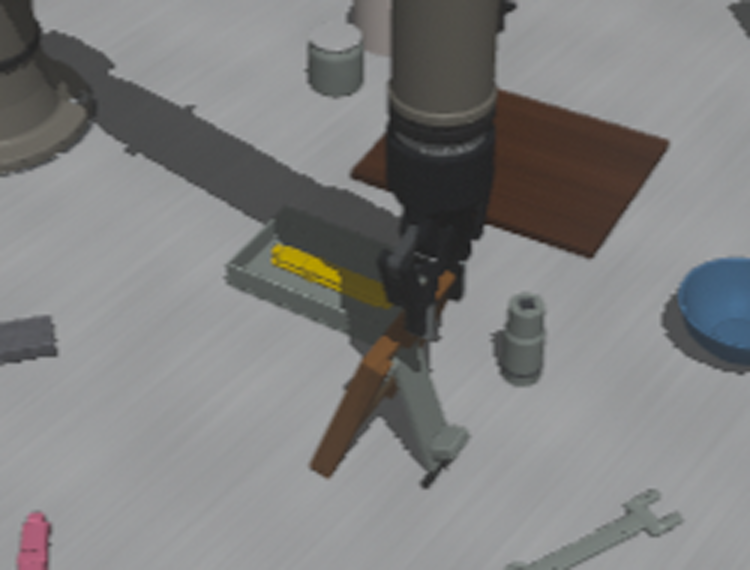

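Run:
```python
from m import *
c,s=pickle.load(open("s27.pkl","rb"))
crop(c,240,190,320,290,8,"pics/s27d.png")
P=cloud(c)
for v in range(238,282,4):
    row=P[v,250:290]; print(v,[ (250+i,*(row[i]*1000).round().astype(int)) for i in range(0,40,4)])
w,s=snap("wrist","w27")
```

```text
238 [(250, np.int64(486), np.int64(-85), np.int64(0)), (254, np.int64(-9223372036854775808), np.int64(-9223372036854775808), np.int64(-9223372036854775808)), (258, np.int64(501), np.int64(-71), np.int64(-2)), (262, np.int64(510), np.int64(-65), np.int64(-1)), (266, np.int64(518), np.int64(-58), np.int64(-2)), (270, np.int64(530), np.int64(-56), np.int64(4)), (274, np.int64(630), np.int64(-170), np.int64(149)), (278, np.int64(635), np.int64(-163), np.int64(146)), (282, np.int64(622), np.int64(-130), np.int64(114)), (286, np.int64(624), np.int64(-117), np.int64(105))]
242 [(250, np.int64(496), np.int64(-97), np.int64(1)), (254, np.int64(504), np.int64(-90), np.int64(0)), (258, np.int64(512), np.int64(-84), np.int64(0)), (262, np.int64(517), np.int64(-73), np.int64(-5)), (266, np.int64(528), np.int64(-71), np.int64(0)), (270, np.int64(626), np.int64(-181), np.int64(143)), (274, np.int64(635), np.int64(-177), np.int64(145)), (278, np.int64(640), np.int64(-169), np.int64(142)), (282, np.int64(625), np.int64(-133), np.int64(105)), (286, np.int64(625), np.int64(-118), np.int64(93))]
246 [(2
[... 4034 characters left out ...]
2), np.int64(0)), (282, np.int64(629), np.int64(-137), np.int64(1)), (286, np.int64(637), np.int64(-131), np.int64(2))]
278 [(250, np.int64(573), np.int64(-192), np.int64(-2)), (254, np.int64(580), np.int64(-185), np.int64(-3)), (258, np.int64(591), np.int64(-184), np.int64(3)), (262, np.int64(597), np.int64(-175), np.int64(-1)), (266, np.int64(606), np.int64(-172), np.int64(2)), (270, np.int64(614), np.int64(-165), np.int64(2)), (274, np.int64(620), np.int64(-158), np.int64(-1)), (278, np.int64(626), np.int64(-149), np.int64(-5)), (282, np.int64(636), np.int64(-147), np.int64(1)), (286, np.int64(642), np.int64(-138), np.int64(-4))]<stdin>:6: RuntimeWarning: invalid value encountered in cast
```

View pics/s27d.png

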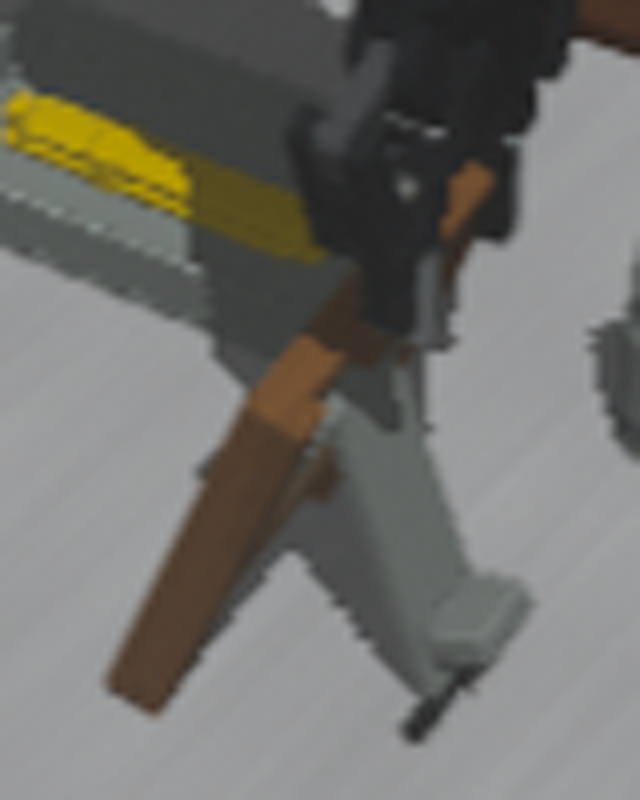

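View pics/w27.png

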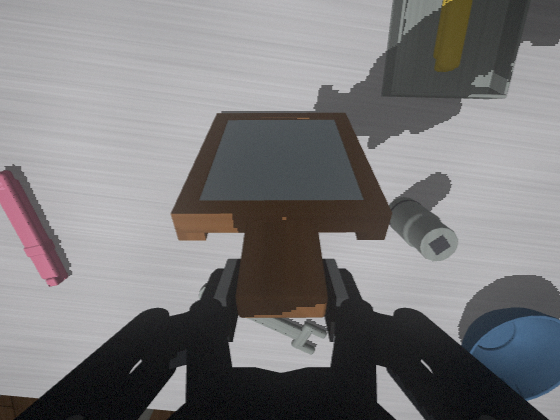

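Emit:
servo_tool([
  {"offset": [0,0,0],"spin": 0,"hand": 0.03},
  {"offset": [0,0,0],"spin": 0,"hand": 0.03},
  {"offset": [0,0,0],"spin": 0,"hand": 0.03},
  {"offset": [0,0,0],"spin": 0,"hand": 0.03},
  {"offset": [0,0,0],"spin": 0,"hand": 0.03},
])

```text
t: 28.05
tool_pos: [0.6477, -0.1168, 0.1586]
tcp_rot: [-3.141, 0.001, -3.012]
contact_force: [-0.6, -0.8, 4.6]
opening: 0.0391
```

Emit:
servo_tool([
  {"offset": [0,0,0.01],"spin": 0,"hand": 0.03},
  {"offset": [0,0,0.02],"spin": 0,"hand": 0.03},
  {"offset": [-0.005,0,0.025],"spin": 0,"hand": 0.03},
  {"offset": [-0.01,0,0.025],"spin": 0,"hand": 0.03},
  {"offset": [-0.01,0.005,0.02],"spin": 0,"hand": 0.03},
])

```text
t: 28.47
tool_pos: [0.6222, -0.1135, 0.2588]
tcp_rot: [-3.14, -0.0, -3.014]
contact_force: [0.5, -1.4, -2.5]
opening: 0.0394
```

Emit:
servo_tool([
  {"offset": [-0.01,0.015,0.005],"spin": 0.003,"hand": 0.03},
  {"offset": [-0.01,0.025,0],"spin": 0.003,"hand": 0.03},
  {"offset": [-0.01,0.03,0],"spin": 0.003,"hand": 0.03},
  {"offset": [-0.01,0.03,0],"spin": 0.003,"hand": 0.03},
  {"offset": [-0.01,0.03,0],"spin": 0.001,"hand": 0.03},
])

```text
t: 28.88
tool_pos: [0.5713, 0.019, 0.2625]
tcp_rot: [3.141, -0.001, -3.0]
contact_force: [0.1, 0.9, -2.7]
opening: 0.0395
```

Emit:
servo_tool([
  {"offset": [-0.006,0.03,0],"spin": 0,"hand": 0.03},
  {"offset": [-0.006,0.03,0],"spin": 0,"hand": 0.03},
  {"offset": [-0.005,0.03,0],"spin": 0,"hand": 0.03},
  {"offset": [-0.0,0.03,0],"spin": 0,"hand": 0.03},
  {"offset": [0,0.03,0],"spin": 0,"hand": 0.03},
])

```text
t: 29.3
tool_pos: [0.5546, 0.1691, 0.2627]
tcp_rot: [-3.141, -0.001, -2.999]
contact_force: [0.4, 0.2, -1.7]
opening: 0.0391
```

Emit:
servo_tool([
  {"offset": [0,0.03,0],"spin": 0,"hand": 0.03},
  {"offset": [0,0.025,0],"spin": 0,"hand": 0.03},
  {"offset": [0,0.02,0],"spin": 0,"hand": 0.03},
  {"offset": [0,0,0],"spin": 0,"hand": 0.03},
  {"offset": [0,0,0],"spin": 0,"hand": 0.03},
])

```text
t: 29.72
tool_pos: [0.5543, 0.2448, 0.2622]
tcp_rot: [3.141, -0.002, -2.995]
contact_force: [0.1, -0.5, -3.3]
opening: 0.039
```

Run:
```python
from m import *
s0=__import__("rig").state();print(s0["tool_pos"],s0["tcp_rot"],s0["opening"],s0["torque"],s0["contact_force"],s0["joint_pos"].round(2))
c,s=snap("scene","s28");crop(c,200,30,400,180,4,"pics/s28c.png")
w,s=snap("wrist","w28")
```

```text
[0.55432995 0.24481977 0.26222983] [ 3.14142608e+00 -1.95237194e-03 -2.99546210e+00] 0.03897063569098633 [-0.08160101 -0.2006507   0.03587304] [ 0.06840002 -0.54600659 -3.25267776] [-0.09  0.47 -0.56  1.27  0.24  1.47  1.1 ]
```

View pics/s28c.png

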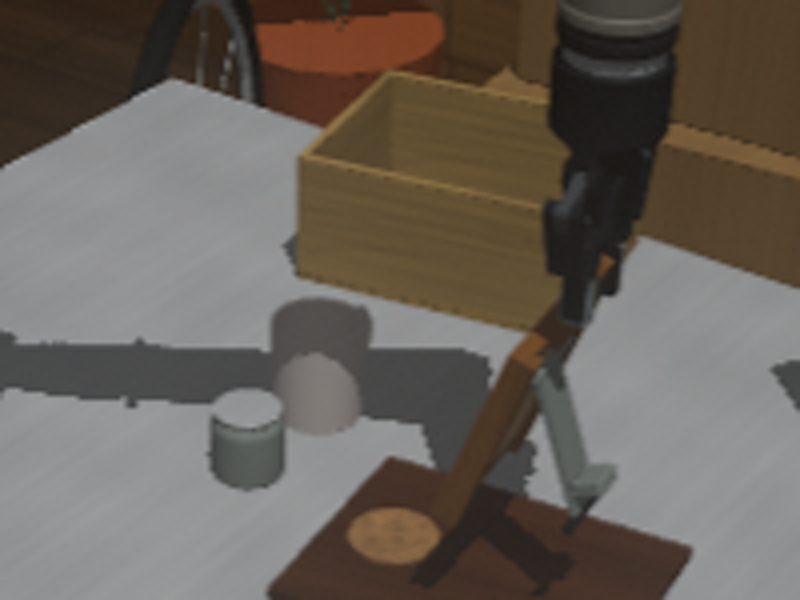

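View pics/w28.png

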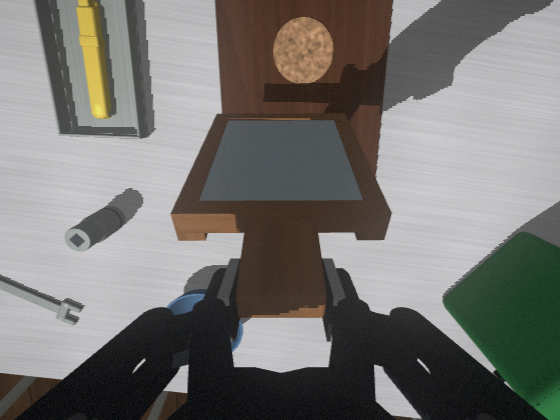

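Run:
```python
from m import *
c,s=pickle.load(open("w28.pkl","rb"));
print("pad",ray(c,303,50,.015,s))
for n,u,v in(("e1",222,5),("e1b",223,60),("e2",391,5),("e2b",384,85)):print(n,ray(c,u,v,.012,s))
plane(pickle.load(open("s28.pkl","rb"))[0],[(560,380),(575,390),(590,470),(577,470)],200,30,4)
```

```text
pad [0.4041557  0.24615344 0.015     ]
e1 [0.37214403 0.14894436 0.012     ]
e1b [0.42747678 0.15458841 0.012     ]
e2 [0.34516942 0.33635863 0.012     ]
e2b [0.42692727 0.3494463  0.012     ]
n [0.753 0.591 0.29 ] N 104 rms 0.00219 lean_from_vertical(deg,+=not yet vertical) 16.9 yaw n 38.1 ctr [0.499  0.3484 0.0941]
```

Emit:
servo_tool([
  {"offset": [-0.001,0.01,-0.01],"spin": 0,"hand": 0.03},
  {"offset": [-0.001,0.009,-0.02],"spin": 0,"hand": 0.03},
  {"offset": [0,0.002,-0.02],"spin": 0,"hand": 0.03},
  {"offset": [0,0,-0.015],"spin": 0,"hand": 0.03},
  {"offset": [0,0,-0.008],"spin": 0,"hand": 0.03},
])

```text
t: 30.23
tool_pos: [0.5522, 0.2627, 0.1867]
tcp_rot: [-3.14, -0.005, -3.0]
contact_force: [-0.7, -0.1, -4.8]
opening: 0.0389
```

Emit:
servo_tool([
  {"offset": [0,0,-0.005],"spin": 0,"hand": 0.03},
  {"offset": [0,0,-0.003],"spin": 0,"hand": 0.03},
  {"offset": [0,0,-0.002],"spin": 0,"hand": 0.03},
  {"offset": [0,0,0],"spin": 0,"hand": 0.03},
  {"offset": [0,0,0],"spin": 0,"hand": 0.03},
])

```text
t: 30.65
tool_pos: [0.554, 0.2643, 0.181]
tcp_rot: [3.141, 0.002, -3.0]
contact_force: [0.3, -0.3, -2.9]
opening: 0.0391
```

Run:
```python
from m import *
s0=__import__("rig").state();print(s0["tool_pos"],s0["tcp_rot"],s0["opening"],s0["torque"],s0["contact_force"],s0["joint_pos"].round(2))
c,s=snap("scene","s29");crop(c,240,80,390,205,5,"pics/s29c.png")
```

```text
[0.55399475 0.26432135 0.18096297] [ 3.14098404e+00  1.67341120e-03 -2.99970668e+00] 0.03910242998114062 [-0.05465552 -0.14533164 -0.00447537] [ 0.28878013 -0.25924006 -2.92581597] [-0.12  0.53 -0.55  1.39  0.28  1.3   1.03]
```

View pics/s29c.png

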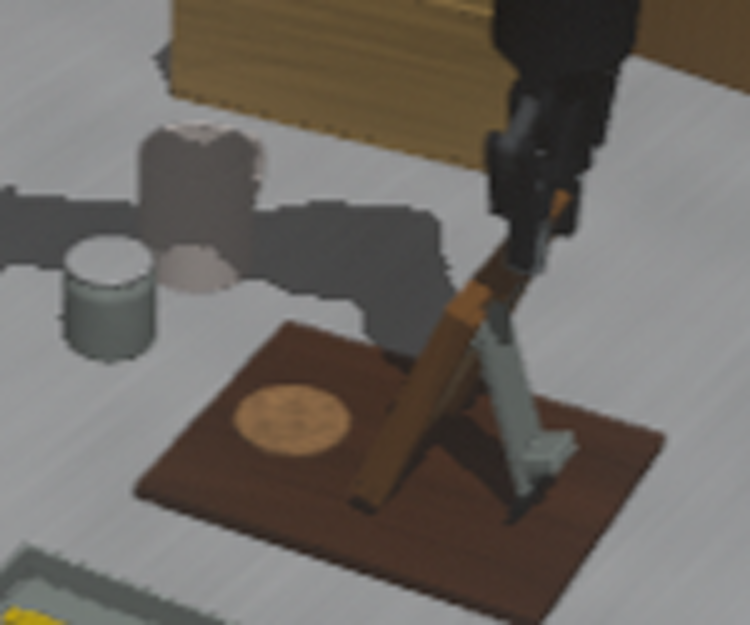

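Emit:
servo_tool([
  {"offset": [0,0,-0.003],"spin": 0,"hand": 0.03},
  {"offset": [0,0,-0.002],"spin": 0,"hand": 0.03},
  {"offset": [0,0,-0.001],"spin": 0,"hand": 0.03},
  {"offset": [0,0,-0.001],"spin": 0,"hand": 0.03},
  {"offset": [0,0,0],"spin": 0,"hand": 0.03},
])

```text
t: 31.12
tool_pos: [0.5533, 0.264, 0.1727]
tcp_rot: [-3.141, -0.001, -2.999]
contact_force: [0.4, 0.6, -3.3]
opening: 0.0389
```

Emit:
servo_tool([
  {"offset": [0,0,-0.001],"spin": 0,"hand": 0.03},
  {"offset": [0,0,-0.001],"spin": 0,"hand": 0.03},
  {"offset": [0,0,-0.001],"spin": 0,"hand": 0.03},
  {"offset": [0,0,0],"spin": 0,"hand": 0.03},
  {"offset": [0,0,0],"spin": 0,"hand": 0.03},
])

```text
t: 31.53
tool_pos: [0.5538, 0.2643, 0.1707]
tcp_rot: [3.141, 0.001, -2.999]
contact_force: [0.1, 0.6, 0.1]
opening: 0.0392
```

Touching down (weight transferred). Ease the grip open and look.

Emit:
servo_tool([
  {"offset": [0,0,-0.0007],"spin": 0,"hand": 0.038},
  {"offset": [0,0,0],"spin": 0,"hand": 0.0392},
  {"offset": [0,0,0],"spin": 0,"hand": 0.0396},
  {"offset": [0,0,0],"spin": 0,"hand": 0.0399},
  {"offset": [0,0,0],"spin": 0,"hand": 0.0402},
])

```text
t: 31.95
tool_pos: [0.5536, 0.2643, 0.1695]
tcp_rot: [3.141, 0.001, -2.999]
contact_force: [0.5, 0.1, -0.4]
opening: 0.0397
```

Emit:
servo_tool([
  {"offset": [0,0,0],"spin": 0,"hand": 0.041},
  {"offset": [0,0,0],"spin": 0,"hand": 0.044},
  {"offset": [0,0,0],"spin": 0,"hand": 0.05},
  {"offset": [0,0,0],"spin": 0,"hand": 0.055},
  {"offset": [0,0,0],"spin": 0,"hand": 0.058},
])

```text
t: 32.37
tool_pos: [0.5533, 0.2641, 0.169]
tcp_rot: [-3.142, -0.001, -2.999]
contact_force: [-0.5, -0.5, -0.1]
opening: 0.0575
```

Run:
```python
from m import *
s0=__import__("rig").state();print(s0["tool_pos"],s0["opening"],s0["contact_force"])
c,s=snap("scene","s30");crop(c,240,80,390,205,5,"pics/s30c.png")
w,s=snap("wrist","w30")
```

```text
[0.55329805 0.26408966 0.16903648] 0.057530000510717355 [-0.54848249 -0.53494957 -0.12884048]
```

View pics/s30c.png

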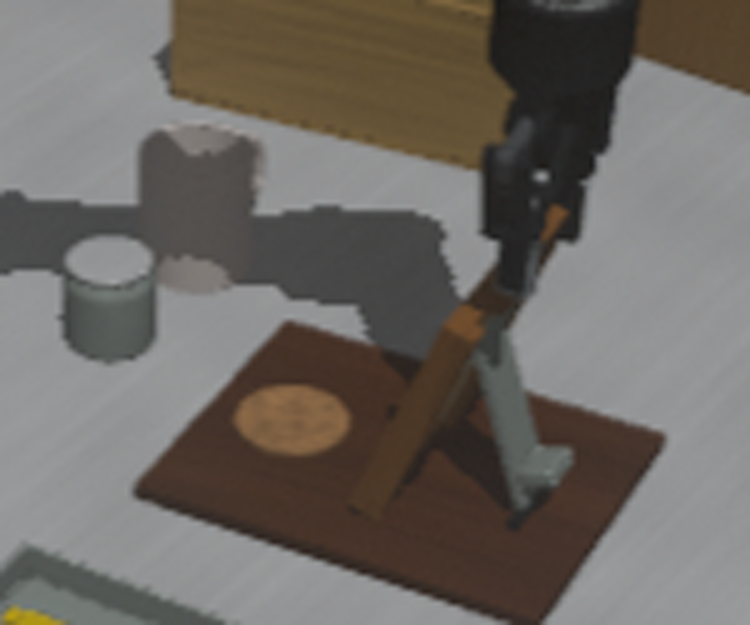

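View pics/w30.png

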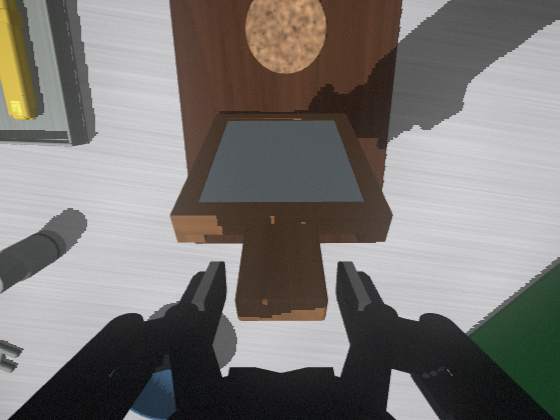

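Emit:
servo_tool([
  {"offset": [0,0,0.01],"spin": 0,"hand": 0.06},
  {"offset": [0,0,0.02],"spin": 0,"hand": 0.06},
  {"offset": [0,0,0.03],"spin": 0,"hand": 0.06},
  {"offset": [0,0,0.03],"spin": 0,"hand": 0.06},
  {"offset": [0.01,-0.02,0.01],"spin": 0,"hand": 0.06},
])

```text
t: 32.88
tool_pos: [0.5617, 0.2518, 0.2759]
tcp_rot: [3.133, 0.007, -2.99]
contact_force: [-0.0, 1.9, 2.0]
opening: 0.0596
```

Emit:
servo_tool([
  {"offset": [0.0105,-0.028,0],"spin": 0,"hand": 0.06},
  {"offset": [0.0105,-0.028,0],"spin": 0,"hand": 0.06},
  {"offset": [0.0105,-0.028,0],"spin": 0,"hand": 0.06},
  {"offset": [0.0105,-0.028,0],"spin": 0,"hand": 0.06},
  {"offset": [0.0105,-0.028,0],"spin": 0,"hand": 0.06},
])

```text
t: 33.3
tool_pos: [0.6164, 0.1029, 0.2705]
tcp_rot: [3.142, 0.001, -2.999]
contact_force: [0.1, -0.3, 0.7]
opening: 0.0598
```

Emit:
servo_tool([
  {"offset": [0.0105,-0.028,0],"spin": 0,"hand": 0.06},
  {"offset": [0.0105,-0.028,-0.02],"spin": 0,"hand": 0.06},
  {"offset": [0.0105,-0.028,-0.03],"spin": 0,"hand": 0.06},
  {"offset": [0,-0.005,-0.03],"spin": 0,"hand": 0.06},
  {"offset": [0,0,0],"spin": 0,"hand": 0.06},
])

```text
t: 33.72
tool_pos: [0.6437, 0.0097, 0.183]
tcp_rot: [-3.14, -0.013, -3.006]
contact_force: [-1.8, -0.8, -1.8]
opening: 0.06
```

Run:
```python
from m import *
c,s=snap("wrist","w31");print(s["tool_pos"],s["tcp_rot"],s["joint_pos"].round(2))
P=cloud(c,s);m=(P[...,2]>.06)&(P[...,2]<.095)&(abs(P[...,0]-.648)<.04)&(abs(P[...,1]-.011)<.04)
Q=P[m];v,u=np.nonzero(m);print(len(Q),Q.mean(0),(Q.min(0)+Q.max(0))/2,u.mean(),v.mean())
c,s=snap("scene","s31");crop(c,240,80,390,205,5,"pics/s31c.png")
```

```text
[0.64373938 0.00968498 0.18297582] [-3.13956295 -0.01323114 -3.00581374] [ 0.24  0.59 -0.48  1.27  0.27  1.35  1.48]
1062 [0.64882528 0.01162608 0.07776398] [0.65117338 0.01183873 0.07076785] 283.02259887005647 217.86064030131826
```

View pics/w31.png

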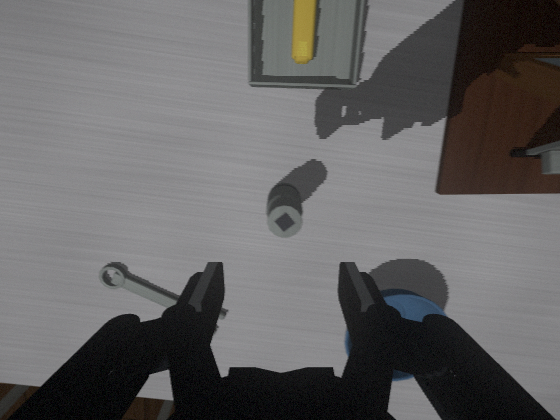

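View pics/s31c.png

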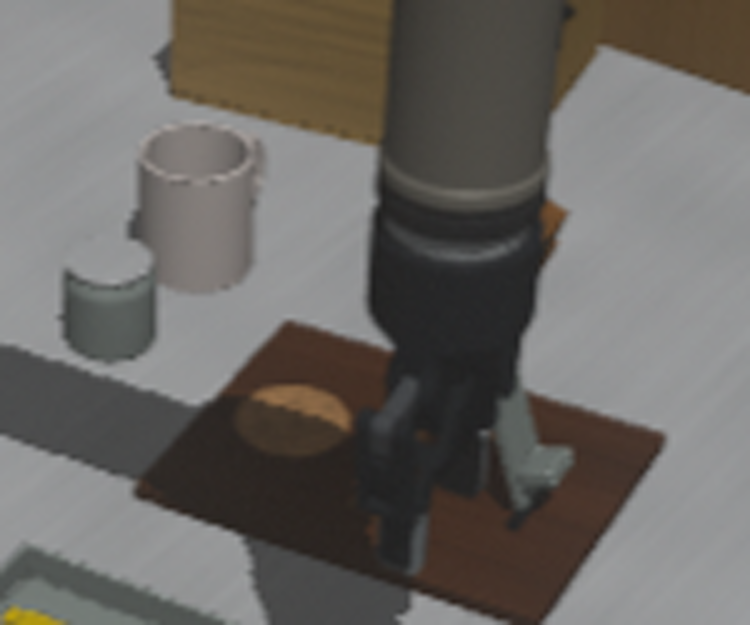

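Emit:
servo_tool([
  {"offset": [0.002,0.001,-0.02],"spin": 0,"hand": 0.06},
  {"offset": [0,0,-0.025],"spin": 0,"hand": 0.06},
  {"offset": [0,0,-0.02],"spin": 0,"hand": 0.06},
  {"offset": [0,0,-0.01],"spin": 0,"hand": 0.06},
  {"offset": [0,0,0],"spin": 0,"hand": 0.06},
])

```text
t: 34.23
tool_pos: [0.6487, 0.0187, 0.1148]
tcp_rot: [3.14, -0.001, -2.996]
contact_force: [0.4, -0.8, 0.3]
opening: 0.06
```

Run:
```python
from m import *
c,s=snap("wrist","w32");print(s["tool_pos"],s["tcp_rot"])
P=cloud(c,s);m=(P[...,2]>.06)&(P[...,2]<.095)&(abs(P[...,0]-.648)<.03)&(abs(P[...,1]-.011)<.025)
Q=P[m];print(len(Q),Q.mean(0))
```

```text
[0.64872772 0.01873029 0.11481019] [ 3.14036433e+00 -1.01392003e-03 -2.99646782e+00]
1943 [0.64830085 0.01182588 0.07741689]
```

View pics/w32.png

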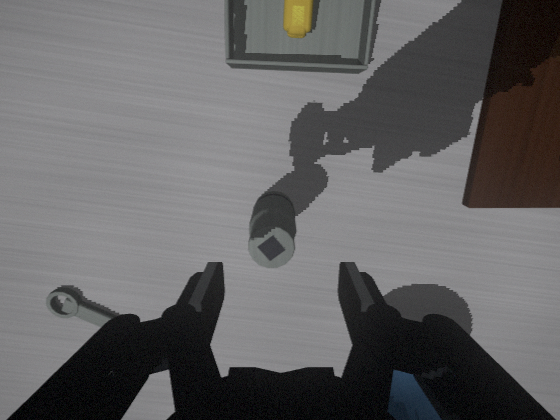

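Emit:
servo_tool([
  {"offset": [0,-0.004,0],"spin": 0,"hand": 0.06},
  {"offset": [0,-0.003,-0.01],"spin": 0,"hand": 0.06},
  {"offset": [0,0,-0.02],"spin": 0,"hand": 0.06},
  {"offset": [0,0,-0.018],"spin": 0,"hand": 0.06},
  {"offset": [0,0,-0.012],"spin": 0,"hand": 0.06},
])

```text
t: 34.7
tool_pos: [0.6492, 0.0087, 0.0539]
tcp_rot: [-3.141, -0.0, -3.0]
contact_force: [-0.5, -0.4, 0.5]
opening: 0.0596
```

Emit:
servo_tool([
  {"offset": [0,0,-0.008],"spin": 0,"hand": 0.06},
  {"offset": [0,0,0],"spin": 0,"hand": 0.05},
  {"offset": [0,0,0],"spin": 0,"hand": 0.035},
  {"offset": [0,0,0],"spin": 0,"hand": 0.022},
  {"offset": [0,0,0],"spin": 0,"hand": 0.022},
])

```text
t: 35.12
tool_pos: [0.6501, 0.0102, 0.048]
tcp_rot: [3.141, 0.002, -2.999]
contact_force: [-0.0, 1.5, 0.3]
opening: 0.0314
```

Emit:
servo_tool([
  {"offset": [0,0,0],"spin": 0,"hand": 0.022},
  {"offset": [0,0,0.01],"spin": 0,"hand": 0.022},
  {"offset": [0,0,0.02],"spin": 0,"hand": 0.022},
  {"offset": [0,0,0.03],"spin": 0,"hand": 0.022},
  {"offset": [0,0,0.03],"spin": 0,"hand": 0.022},
])

```text
t: 35.53
tool_pos: [0.6481, 0.0088, 0.1372]
tcp_rot: [-3.141, -0.003, -3.0]
contact_force: [1.2, -0.2, -2.6]
opening: 0.0317
```

Run:
```python
from m import *
c,s=snap("wrist","w33");print(s["tool_pos"],s["tcp_rot"],s["opening"],s["contact_force"])
c,s=snap("scene","s33");crop(c,240,80,440,230,4,"pics/s33c.png")
```

```text
[0.64812305 0.00881641 0.13722285] [-3.14116445e+00 -3.02810497e-03 -2.99956876e+00] 0.03174207418959688 [ 1.22567584 -0.23802289 -2.57480755]
```

View pics/s33c.png

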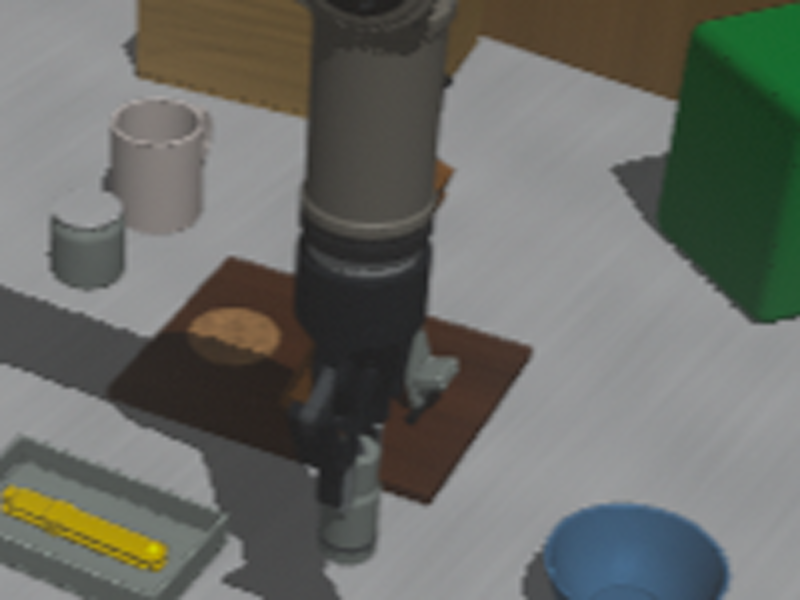

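Emit:
servo_tool([
  {"offset": [-0.02,0,0.01],"spin": 0,"hand": 0.022},
  {"offset": [-0.034,0,0.005],"spin": 0,"hand": 0.022},
  {"offset": [-0.034,0,0],"spin": 0,"hand": 0.022},
  {"offset": [-0.034,0,0],"spin": 0,"hand": 0.022},
  {"offset": [-0.034,0.005,0],"spin": 0,"hand": 0.022},
])

```text
t: 36.05
tool_pos: [0.491, 0.0129, 0.1511]
tcp_rot: [-3.14, -0.002, -3.002]
contact_force: [0.4, 0.3, -1.4]
opening: 0.0315
```

Emit:
servo_tool([
  {"offset": [-0.034,0.015,0],"spin": 0,"hand": 0.022},
  {"offset": [-0.034,0.02,0],"spin": 0,"hand": 0.022},
  {"offset": [-0.018,0.028,0],"spin": 0,"hand": 0.022},
  {"offset": [0,0.03,0],"spin": 0,"hand": 0.022},
  {"offset": [0,0.03,0],"spin": 0,"hand": 0.022},
])

```text
t: 36.47
tool_pos: [0.4054, 0.1373, 0.1517]
tcp_rot: [-3.139, -0.0, -3.001]
contact_force: [1.8, 0.4, -1.7]
opening: 0.0314
```

Emit:
servo_tool([
  {"offset": [0,0.03,0],"spin": 0,"hand": 0.022},
  {"offset": [0,0.03,0],"spin": 0,"hand": 0.022},
  {"offset": [0,0.03,0],"spin": 0,"hand": 0.022},
  {"offset": [0,0.015,0],"spin": 0,"hand": 0.022},
  {"offset": [0,0.004,0],"spin": 0,"hand": 0.022},
])

```text
t: 36.88
tool_pos: [0.4059, 0.2505, 0.1519]
tcp_rot: [3.139, -0.0, -2.993]
contact_force: [-0.1, -0.1, -2.2]
opening: 0.0313
```

Emit:
servo_tool([
  {"offset": [0,0,-0.01],"spin": 0,"hand": 0.022},
  {"offset": [0,0,-0.015],"spin": 0,"hand": 0.022},
  {"offset": [0,0,-0.01],"spin": 0,"hand": 0.022},
  {"offset": [0,0,0],"spin": 0,"hand": 0.022},
  {"offset": [0,0,0],"spin": 0,"hand": 0.022},
])

```text
t: 37.3
tool_pos: [0.4068, 0.2446, 0.1157]
tcp_rot: [-3.14, -0.003, -3.001]
contact_force: [0.2, 0.9, -1.9]
opening: 0.0317
```

Run:
```python
from m import *
c,s=snap("wrist","w34");print(s["tool_pos"],s["tcp_rot"],s["opening"],s["contact_force"],s["joint_pos"].round(2))
c,s=snap("scene","s34");crop(c,240,60,390,185,5,"pics/s34c.png")
```

```text
[0.40680798 0.24456961 0.11574507] [-3.13975172e+00 -2.51012606e-03 -3.00124888e+00] 0.03168078427248939 [ 0.1880541   0.9006604  -1.90840568] [-0.02  0.34 -0.69  1.86  0.25  1.03  0.9 ]
```

View pics/s34c.png

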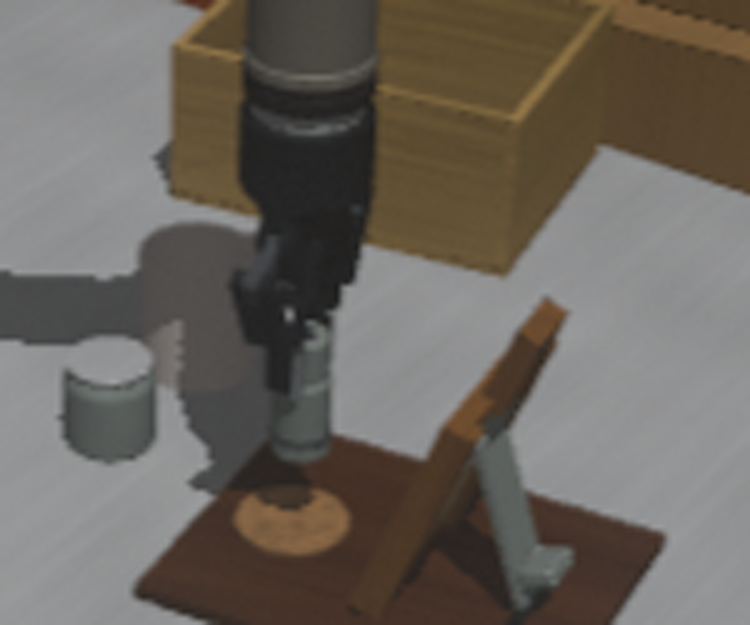

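View pics/w34.png

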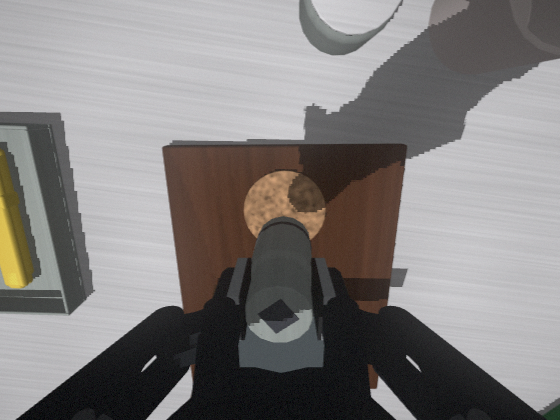

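Run:
```python
from m import *
c,s=pickle.load(open("w34.pkl","rb"))
for p in((285,170),(244,207),(326,207)):print(ray(c,*p,.015,s))
e=ray(c,285,170,.015,s);print(e+.035*np.array([.99,.1425,0]))
```

```text
[0.37006461 0.24214319 0.015     ]
[0.40636367 0.21219214 0.015     ]
[0.39656473 0.28125184 0.015     ]
[0.40471461 0.24713069 0.015     ]
```

Emit:
servo_tool([
  {"offset": [-0.001,0.002,-0.012],"spin": 0,"hand": 0.022},
  {"offset": [0,0,-0.015],"spin": 0,"hand": 0.022},
  {"offset": [0,0,-0.01],"spin": 0,"hand": 0.022},
  {"offset": [0,0,-0.006],"spin": 0,"hand": 0.022},
  {"offset": [0,0,-0.003],"spin": 0,"hand": 0.022},
])

```text
t: 37.82
tool_pos: [0.4061, 0.2481, 0.0702]
tcp_rot: [-3.141, -0.001, -3.0]
contact_force: [-0.5, 0.0, -2.0]
opening: 0.0314
```

Emit:
servo_tool([
  {"offset": [0,0,-0.002],"spin": 0,"hand": 0.022},
  {"offset": [0,0,-0.0015],"spin": 0,"hand": 0.022},
  {"offset": [0,0,-0.001],"spin": 0,"hand": 0.022},
  {"offset": [0,0,0],"spin": 0,"hand": 0.022},
  {"offset": [0,0,0],"spin": 0,"hand": 0.022},
])

```text
t: 38.23
tool_pos: [0.4065, 0.2487, 0.0667]
tcp_rot: [3.141, 0.001, -2.999]
contact_force: [-0.4, -0.9, -1.1]
opening: 0.0315
```

Emit:
servo_tool([
  {"offset": [-0.001,-0.001,-0.001],"spin": 0,"hand": 0.022},
  {"offset": [0,0,-0.001],"spin": 0,"hand": 0.022},
  {"offset": [0,0,-0.001],"spin": 0,"hand": 0.022},
  {"offset": [0,0,-0.001],"spin": 0,"hand": 0.022},
  {"offset": [0,0,0],"spin": 0,"hand": 0.022},
])

```text
t: 38.65
tool_pos: [0.4054, 0.2476, 0.0628]
tcp_rot: [-3.141, 0.0, -2.999]
contact_force: [-0.9, -0.4, 2.1]
opening: 0.0315
```

Emit:
servo_tool([
  {"offset": [0,0,0],"spin": 0,"hand": 0.031},
  {"offset": [0,0,0],"spin": 0,"hand": 0.033},
  {"offset": [0,0,0],"spin": 0,"hand": 0.04},
  {"offset": [0,0,0],"spin": 0,"hand": 0.052},
  {"offset": [0,0,0.003],"spin": 0,"hand": 0.058},
])

```text
t: 39.07
tool_pos: [0.405, 0.2475, 0.065]
tcp_rot: [3.142, -0.001, -2.999]
contact_force: [-1.0, 0.1, 0.5]
opening: 0.0578
```

Emit:
servo_tool([
  {"offset": [0,0,0.01],"spin": 0,"hand": 0.058},
  {"offset": [0,0,0.02],"spin": 0,"hand": 0.058},
  {"offset": [0,0,0.03],"spin": 0,"hand": 0.058},
  {"offset": [0,0,0.03],"spin": 0,"hand": 0.058},
  {"offset": [0,0,0.03],"spin": 0,"hand": 0.058},
])

```text
t: 39.48
tool_pos: [0.405, 0.2478, 0.1874]
tcp_rot: [3.141, 0.0, -2.999]
contact_force: [0.4, -0.4, -0.6]
opening: 0.058
```

Emit:
servo_tool([
  {"offset": [0,-0.01,0.02],"spin": 0,"hand": 0.058},
  {"offset": [0,-0.03,0],"spin": 0,"hand": 0.058},
  {"offset": [0,-0.03,0],"spin": 0,"hand": 0.058},
  {"offset": [0,-0.03,0],"spin": 0,"hand": 0.058},
  {"offset": [0,-0.01,0],"spin": 0,"hand": 0.058},
])

```text
t: 39.9
tool_pos: [0.4057, 0.1326, 0.206]
tcp_rot: [-3.138, 0.001, -3.005]
contact_force: [0.0, -0.1, 0.1]
opening: 0.0583
```

Emit:
servo_tool([
  {"offset": [0,-0.03,0],"spin": 0,"hand": 0.058},
  {"offset": [0,-0.03,0],"spin": 0,"hand": 0.058},
  {"offset": [0,-0.02,0],"spin": 0,"hand": 0.058},
  {"offset": [0,-0.01,0],"spin": 0,"hand": 0.058},
  {"offset": [0,0,0],"spin": 0,"hand": 0.058},
])

```text
t: 40.32
tool_pos: [0.4055, 0.0447, 0.206]
tcp_rot: [-3.14, 0.001, -3.005]
contact_force: [0.6, 0.4, 0.3]
opening: 0.0582
```

Run:
```python
from m import *
c,s=snap("scene","s40");print(s["t"]);crop(c,200,60,400,210,4,"pics/s40c.png")
c,s=snap("top","t40");crop(c,100,90,440,345,2.3,"pics/t40c.png")
```

```text
40.3167
```

View pics/s40c.png

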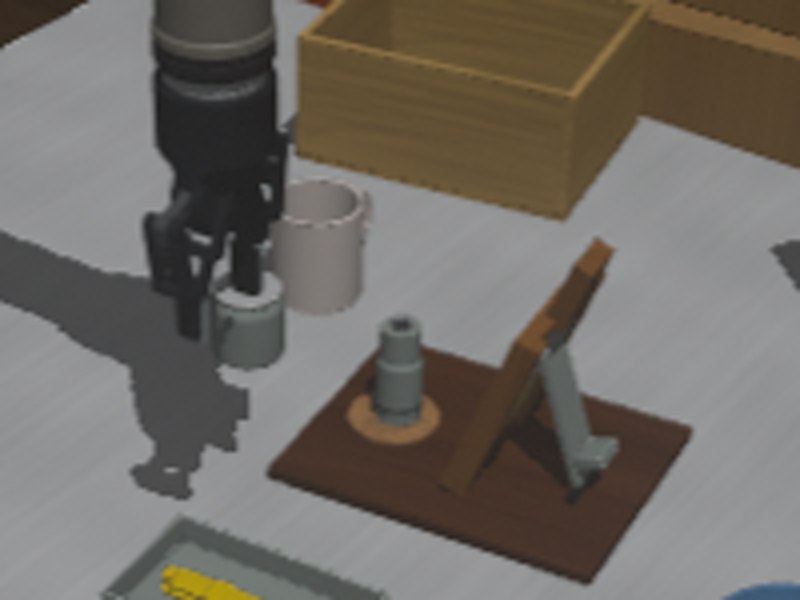

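View pics/t40c.png

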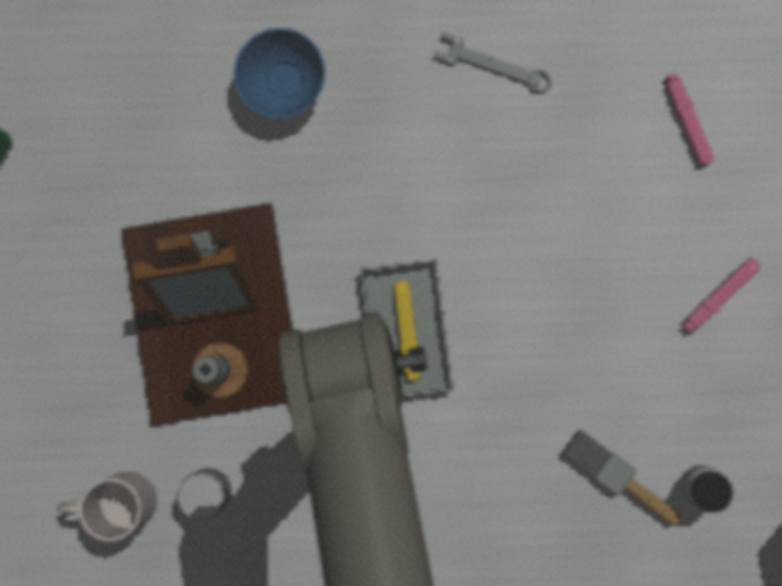

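Run:
```python
from m import *
c,s=pickle.load(open("s40.pkl","rb"))
tilt(c,[(522,335),(505,375),(485,415),(465,455),(455,480),(450,487),(575,492),(590,470),(598,255)],200,60,4)
# front side-face edge
P=cloud(c);
t,_=pickle.load(open("t40.pkl","rb"));Q=cloud(t)
# glass plane
plane(t,[(160,285),(225,272),(238,300),(170,312)],100,90,2.3)
for x,y in((209,369),(153,290),(185,262)):print(Q[int(90+y/2.3),int(100+x/2.3)].round(4))
print("sock top",ray(t,100+209/2.3-.3,90+369/2.3-.3,.095))
```

```text
(522, 335) [0.5334 0.2093 0.1607]
(505, 375) [0.5298 0.1994 0.1313]
(485, 415) [0.5162 0.1981 0.0929]
(465, 455) [0.5032 0.1959 0.0544]
(455, 480) [0.4951 0.1957 0.0236]
(450, 487) [0.4904 0.1953 0.0207]
(575, 492) [0.5692 0.2408 0.0192]
(590, 470) [0.5721 0.2538 0.0371]
(598, 255) [0.5553 0.269  0.2019]
n [ 0.932  0.136 -0.335] N 403 rms 0.00122 lean_from_vertical(deg,+=not yet vertical) -19.6 yaw n 8.3 ctr [0.5009 0.256  0.0871]
[0.4078 0.2443 0.0984]
[0.5033 0.3048 0.1241]
[0.5347 0.2568 0.1669]
sock top [0.40734622 0.24334511 0.095     ]
```

```bash
python3 -c "
from rig import hand_in;print(hand_in())"
```

```text
the job is handed in; nothing more can be done
None
```

The display is set up and the job is handed in at about t = 40 s of the 72 s allowed. `hand_in` reports no verdict, so the results below come only from my own camera checks.

- **Levers:** I laid the yellow pair flat in the tray. It lies along the tray's length, its top at about 18 mm, and the last top view shows it still there.
- **Leg:** I opened it in three lifts by the pull block. The block would not turn in the tight grip, so each lift tilted the whole mirror, which then dropped a few centimetres flat on the table. The leg measured about 0.72 rad, against a stop at 0.75 and the 0.65 needed.
- **Mirror:** The tab would not turn in a tight grip either. I eased the fingers until it pivoted and stood the mirror up on the table first. Then I gripped it firmly, carried it upright and set it on the board with only light force.
- **Mirror, last check:** It leans 19.6°, with its back facing 8.3° (board about 8.2°). Its foot and bottom edge are on the board behind the pad, and it stands without the gripper. I did not measure the leg angle again after it was standing.
- **Socket:** It stands upright on the cork pad, about 4 mm from its centre.

In the last top view the bystanders look to be where they started, though I did not measure them. The gripper is clear of everything. One reading disagreed: a wrist view put one board edge about 10 mm from the top-camera estimate. The pad position agreed from both cameras, and 10 mm is well inside the tolerance.

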